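Hang the check weight on the force gauge's snap hook

ROBOT

A 6-joint arm with a two-finger parallel gripper is mounted at the origin on the work surface. World frame = base frame: x ahead of the robot, y to its left, z up, the work surface at z = 0. Lengths are in m, angles in rad, forces in N, time in s.
With the tool pointing down it reaches from about 0.375 to 0.9 m from the base axis. Payload 3.1 kg.
Tool frame: the origin (TCP) lies at the very end of the fingers, on their centre line; the grasp point (between the pads) lies 19 mm behind it (hold_point_z is the distance from the TCP to the grasp point, in m); x points along the fingers, y is the direction in which the jaws open and shut, and the axes are right-handed (so a half turn about x gives the same grasp; the last joint's range is limited). The gripper opens to 87 mm and grips with 3 to 60 N. Pads are 19 mm wide; open, the fingers measure 117 mm over their backs; the gripper's body (75 mm by 190 mm) begins 51 mm behind the grasp point.
Start: joints at [1.155, 0.527, 1.433, -0, 1.181, -0.178], TCP at [0.147, 0.607, 0.223] pointing down, gripper open.
Joint ranges: [-3.08, 3.08], [-0.75, 2.2], [0.22, 2.44], [-1.43, 4.57], [0, 2.65], [-2.85, 2.85]. Speed limits (rad/s): [2.79, 2.79, 3.14, 3.14, 3.14, 3.14].

INTERFACE

Orientations are given as a unit quaternion [x, y, z, w].
In Python, from rig import * gives the robot as it stands.
- The arm moves only by the tool send_rows, never from a script. Its argument "steps" is a list that holds one entry, the list of rows, each a list of 6 numbers: the shift along the tool's x, y, z in cm, then the turn, a rotation vector about the tool's x, y, z in units of 6 degrees (1.0 is 6 degrees). In form: [[[x, y, z, wx, wy, wz], ...]]. A call has 1 to 8 rows; each row shifts and turns the pose as measured when the row begins, along the tool's axes as they then stand; what a row does not reach is not made up. A row lasts 1/12 s, in which the tool goes at most 41.7 mm and 7.16 degrees, less where a joint would pass 70% of its speed; a pose out of reach is approached as far as the arm can. A call is refused whole if a number of a shift passes 4.17 or a number of a turn 1, either way. A call with a gripper value outside its range is refused whole. "gripper" is the closure, from 0 (fully open) to 1 (shut), set as the call begins (left out, the last holds). The fingers move at their own pace and stop on an object; "force" is the grip in N (left out, the last holds). Time passes only in rows, so rows that do not move let the fingers close. It gives the time, the measured TCP pose, the force and the opening at its end, in the units of the state.
- get_obs(): the state, without advancing time (a new reading comes with each control period).
- camera(name): name is "scene" or "top" or "wrist"; returns (picture, depth): 384x512x3 uint8, red, green, blue; 384x512 float32, m along the optical axis (not along the pixel's ray), 0 where there is no reading.
- camera_params(name): a dict with "intrinsics" (3x3 intrinsics, pixels), "position" and "attitude" of the camera in the world; the wrist camera has in their place "T_tool_cam" (4x4, takes a point from camera to tool coordinates, whose origin is the TCP and whose axes are the tool frame's). Camera axes: x right, y down, z forward; pixel columns grow to the right and rows downward; lengths in m; the calibration is good to about 2 mm. The wrist camera is an equidistant fisheye: a pixel r from the principal point sees the ray r / f radians off the axis. A picture is of the moment at which its call begins: read the wrist's pose just before it. camera_params takes no time and is no camera call.
- hand_in(): hands the job in, once; it reports no verdict.
The state is a dict: "time": time; "q": joint angles; "joint_velocities": joint speeds; "joint_torque": joint torques, N m; "position": TCP position; "tool_rot": TCP orientation; "ft_force": force on the tool from outside, world axes, zero at the start; "moment": the same for the moment, N m; "grip_width": finger opening in m.
Only numpy, scipy, OpenCV 4.12 (cv2) and the standard library are available. Lean on these libraries where they do the work, as an engineer would, in place of code of your own. Each camera call takes 0.05 s, during which the arm holds its last target.

TASK

Check the force gauge with its middle-sized check weight: pick up the middle one of the three ringed steel weights, push its ring in past the sprung gate of the snap hook under the gauge so that the gate snaps shut behind it, and leave the weight hanging freely and still in the hook. Do not pull or push the gauge to the end of its travel, and leave the other two weights, the bottle and the specimen mount where they stand.

Things in the scene. Friction and masses are not known exactly. Their poses are not given: they have to be found in the camera images.
- weight_m_mid (a point): Middle-sized check weight, the one to hang: upright steel cylinder, 36 mm diameter, 62 mm high, 0.50 kg, a steel ring standing on top, overall 103.5 mm high. Point: centre of the cylinder, 31 mm above its underside. z up its axis. The ring lies in the y-z plane: x is the way through its hole (a half turn about z makes no difference). Stands on the bench at the start
- weight_m_ring (a point): Top of the middle weight's ring: centre of the bar there, on the weight's axis, 70 mm above weight_m_mid, same axes. The ring is 30 mm inside, 40 mm outside, of 5 mm round bar; the centre of its hole is 17.5 mm below this point
- hook_seat (a point): Where the centre of the ring's bar rests when it hangs in the snap hook, 190 to 246 mm above the bench. The rigid hook of 6 mm bar lies in this point's x-z plane: z up, -x to its mouth and gate, +x to its back and the stand's column. From here: hook's underside 8.5 mm below, bowl inside from x -9 to +9 mm, tip at x -12.5 mm with its top 14.5 mm above, back at x +12.5 mm
- hook_mouth (a point): Middle of the hook's mouth, 12.5 mm to -x and 24.5 mm above hook_seat, same axes; the ring's bar passes here on its way in, along +x. The mouth is open from the tip's top (10 mm below this point) to the gate's pivot (14 mm above it and 10.5 mm to +x)
- gate (a joint): Angle of the hook's sprung gate, rad: 0 shut (lower end against the inside of the tip), growing as pressed inward (+x), stop at 0.5. Steel flap 30 mm long, 8 mm wide, 3 mm thick, hinged at its top, opens inward only, takes about 1 N at its end, shuts by itself. The ring's bar presses it in to about 0.3 rad above the tip, then goes down into the bowl, and the gate springs shut over it
- spindle (a joint): Travel of the gauge's spindle, which carries the hook, m: 0 unloaded, positive when pulled down, 2 N per mm both ways (the 0.5 kg weight draws it 2.5 mm down), end stops at 11 mm either way. The dial's pointer follows it
- stand: Test stand, fixed. Origin on the bench right under the hook; axes as hook_seat. Grey base 20 mm thick, x -75 to +160 mm, y -75 to +75 mm; steel column of 32 mm diameter, 575 mm high, at x +128 mm. Over the hook a 10 mm rod rises at x = 0 to the gauge, a box whose underside is 104 mm above hook_seat: x -25 to +25, y -33 to +33 mm, 150 mm high; an arm clamps it to the column behind
- weight_s_mid (a point): Small check weight, to be left alone: steel cylinder 27 mm in diameter, 43 mm high, 0.2 kg, with a ring on top (overall height 75 mm); this point is the cylinder's centre, 21.5 mm above its underside
- weight_l_mid (a point): Large check weight, to be left alone: steel cylinder 46 mm in diameter, 76 mm high, 1.0 kg, with a ring on top (overall height 128.5 mm); this point is the cylinder's centre, 38 mm above its underside
- jar_mid (a point): Amber glass reagent bottle with white cap, to be left alone: 52 mm in diameter, 105 mm high; this point is its centre, half-way up
- mount_mid (a point): Specimen mount, to be left alone: black resin disc 30 mm in diameter, 20 mm high, with a polished steel face on top; this point is its centre, half-way up
Mind the look-alikes: they are no part of the job. What is shaped like the part that bears weight_m_mid but red or yellow is not meant.

How it is judged:
On the way, in this order (a step that is already met when the one before it is completed fails the run):
1. the middle weight is picked up off the bench (height (world z) of weight_m_mid above 0.06 m and contact force between the fingers and weight_m above 1 N), for 0.2 s.
2. the weight's ring presses the hook's gate inward (value of joint gate above 0.15 rad and distance between weight_m_ring and hook_mouth below 0.03 m), for 0.02 s.
At the end, for the whole second after the job is handed in: The middle weight hangs by its ring (bar within 8 mm of hook_seat), gate shut (under 0.04 rad), spindle 1.9 to 3.1 mm down, upright within 0.12 rad, slower than 50 mm/s; the other two weights, the bottle and the specimen mount are within 20 mm of where they stood (distance between weight_m_ring and hook_seat below 0.008 m and value of joint gate below 0.04 rad and value of joint spindle between 0.0019 and 0.0031 m and angle between weight_m_mid's own z axis and vertical below 0.12 rad and linear speed of weight_m below 0.05 m/s and distance of each of weight_s_mid, weight_l_mid, jar_mid, mount_mid from where it was at the start of the episode below 0.02 m); the robot touches nothing.
It fails at once if the gauge is pulled or pushed to the end of its travel (10 mm either way) (value of joint spindle above 0.01 m or value of joint spindle below -0.01 m).
It fails at once if a bystander (the other weights, the bottle, the specimen mount) is pushed more than 30 mm or knocked over (distance of any of weight_s_mid, weight_l_mid, jar_mid, mount_mid from where it was at the start of the episode above 0.03 m or angle between any of weight_s_mid, weight_l_mid, jar_mid, mount_mid's own z axis and vertical above 0.5 rad).
It also fails if it takes over 58 s, if anything falls off the work surface, if the arm or the gripper's body presses on something with over 40 N, if the wrist force passes 120 N, or if a joint passes its speed limit or range.

## Working session

There is one attempt and no reset: what is moved stays moved. The work goes in short steps, Python scripts to look and compute and a tool call to move; the robot and the scene stay as the last step left them, time stands still between calls to the robot, and variables do not carry over. Pictures are saved under pics/ and viewed, and the job is handed in when it is done.

Besides the shell and the picture viewer there is one more tool, called after ">>>" as name(argument=value, ...), one argument or row to a line, values as JSON. send_rows: Moves the arm, as the interface text tells. Its arguments: {"type":"object","properties":{"steps":{"type":"array"},"gripper":{"type":"number"},"force":{"type":"number"}},"required":["steps"]}

```bash
mkdir -p pics; ls
python3 - <<'E'
from rig import *
import cv2,numpy as np
o=get_obs();print(o)
for n in ["scene","top"]:
    p,d=camera(n);cv2.imwrite(f"pics/{n}0.png",p[:,:,::-1]);np.savez(f"{n}0.npz",p=p,d=d);print(n,camera_params(n))
p,d=camera("wrist");cv2.imwrite("pics/wrist0.png",p[:,:,::-1]);print(camera_params("wrist"))
E
```

```text
pics
{'time': 0.0, 'q': array([ 1.15449589e+00,  5.28440201e-01,  1.43391990e+00,  2.21033734e-05,
        1.18140910e+00, -1.78515178e-01]), 'joint_velocities': array([ 0.00039249,  0.00266272, -0.00059642, -0.00137709,  0.0003163 ,
        0.00059002]), 'joint_torque': array([-1.08113149e-03, -4.40039992e+01, -1.76593530e+01,  6.32070517e-02,
        5.82119927e-02, -1.87321948e-04]), 'position': array([0.14688756, 0.60672767, 0.22158201]), 'tool_rot': array([ 0.08314114,  0.70234667, -0.08460839,  0.70188185]), 'ft_force': array([ 0.27923799, -0.14663766,  0.29743965]), 'moment': array([-0.00110803,  0.00137542, -0.02918768]), 'grip_width': 0.08705514190618173}
scene {'intrinsics': array([[456.2824209 ,   0.        , 258.8926749 ],
       [  0.        , 456.2824209 , 191.14288198],
       [  0.        ,   0.        ,   1.        ]]), 'position': array([1.17273766, 0.21136513, 0.72325986]), 'attitude': array([ 0.47541088,  0.76970136, -0.36756882, -0.21549356])}
top {'intrinsics': array([[492.0376226 ,   0.        , 255.35207961],
       [  0.        , 492.0376226 , 196.37103603],
       [  0.        ,   0.        ,   1.        ]]), 'position': array([ 0.39720155, -0.09503288,  1.0972669 ]), 'attitude': array([-0.69899058,  0.70830122, -0.07442781,  0.06466878])}
{'intrinsics': array([[297.31863964,   0.        , 254.17752269],
       [  0.        , 297.31863964, 193.84100354],
       [  0.        ,   0.        ,   1.        ]]), 'T_tool_cam': array([[ 2.41907665e-04, -2.42450206e-01,  9.70163821e-01,
        -1.61644705e-01],
       [ 9.99999968e-01, -1.36641707e-05, -2.52761990e-04,
         1.08855217e-04],
       [ 7.45386807e-05,  9.70163851e-01,  2.42450195e-01,
        -6.56018701e-02],
       [ 0.00000000e+00,  0.00000000e+00,  0.00000000e+00,
         1.00000000e+00]])}
```

View pics/scene0.png

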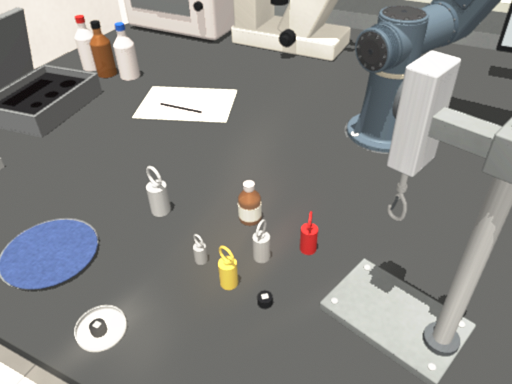

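View pics/top0.png

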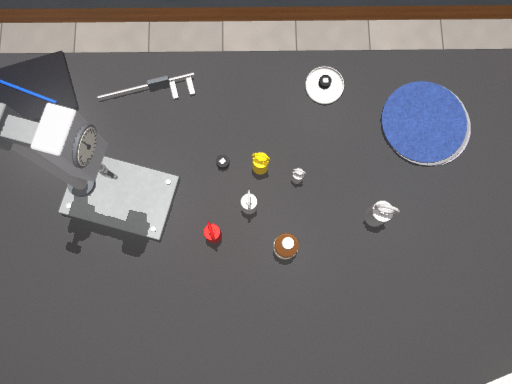

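View pics/wrist0.png

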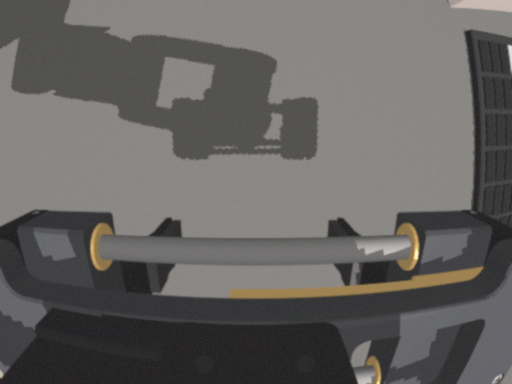

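The steel weights stand at scene pixels (158,195) for the large one, (201,252) for the small one and (262,245) for the middle one. The middle one is at top (249,203), with red and yellow look-alikes and the bottle around it. The stand is at top left, with the hook at scene (398,205).

```bash
cat > h.py <<'E'
import numpy as np,cv2
from scipy.spatial.transform import Rotation as R
def cloud(d,cp):
    K=cp['intrinsics'];v,u=np.mgrid[:d.shape[0],:d.shape[1]]
    P=np.stack([(u-K[0,2])/K[0,0]*d,(v-K[1,2])/K[1,1]*d,d],-1)
    return P@R.from_quat(cp['attitude']).as_matrix().T+cp['position']
def ray(cp,u,v):
    K=cp['intrinsics'];r=R.from_quat(cp['attitude']).as_matrix()@np.array([(u-K[0,2])/K[0,0],(v-K[1,2])/K[1,1],1]);return cp['position'],r
def onplane(cp,u,v,z):
    o,r=ray(cp,u,v);return o+r*(z-o[2])/r[2]
def proj(cp,p):
    K=cp['intrinsics'];c=R.from_quat(cp['attitude']).as_matrix().T@(np.asarray(p)-cp['position']);return (K@c)[:2]/c[2]
E
python3 - <<'E'
from rig import *
from h import *
np.set_printoptions(precision=4,suppress=True)
for n,bx in [("scene",dict(m=(248,215,278,268),s=(190,232,212,268),l=(143,163,173,220),jar=(235,178,265,228),red=(298,208,322,258),hook=(385,165,412,225),mount=(255,288,275,310))),("top",dict(m=(238,188,262,216),s=(290,165,308,187),l=(368,198,400,226),jar=(272,230,300,262),red=(203,217,223,246),mount=(214,152,232,170)))]:
    z=np.load(n+"0.npz");cp=camera_params(n);C=cloud(z['d'],cp);p=z['p']
    print(n,[C[300,256],C[340,200]])
    for k,(a,b,c,e) in bx.items():
        P=C[b:e,a:c].reshape(-1,3);ok=(z['d'][b:e,a:c].ravel()>0)&(P[:,2]>0.008)
        P=P[ok];print(k,len(P),P.min(0),P.max(0),np.median(P,0), 'nodepth',(z['d'][b:e,a:c]==0).sum())
    S=4
    for nm,(a,b,c,e) in [("m",bx['m']),("hk",(370,150,512,384) if n=="scene" else (30,90,190,250))]:
        cr=p[b-5:e+5,a-5:c+5];f=min(700/cr.shape[1],560/cr.shape[0]);cv2.imwrite(f"pics/{n}_{nm}.png",cv2.resize(cr,None,fx=f,fy=f,interpolation=cv2.INTER_CUBIC)[:,:,::-1]);print(nm,f,a-5,b-5)
E
```

```text
scene [array([ 0.6948, -0.0537, -0.0011]), array([ 0.8175, -0.1029,  0.0004])]
m 639 [ 0.4926 -0.164   0.0082] [ 0.6132 -0.0767  0.1036] [ 0.5999 -0.0932  0.0462] nodepth 7
s 275 [ 0.6432 -0.2185  0.008 ] [ 0.6714 -0.1905  0.0766] [ 0.662  -0.2     0.0395] nodepth 3
l 741 [ 0.5447 -0.4017  0.008 ] [ 0.5902 -0.3522  0.1295] [ 0.574  -0.3661  0.0641] nodepth 2
jar 836 [ 0.4798 -0.1944  0.008 ] [ 0.6048 -0.0915  0.1062] [ 0.5133 -0.1628  0.0623] nodepth 7
red 494 [ 0.5103 -0.0334  0.008 ] [0.5481 0.0023 0.1037] [ 0.5401 -0.0116  0.0525] nodepth 3
hook 592 [0.6046 0.1307 0.2261] [0.6477 0.1676 0.3594] [0.6144 0.1536 0.2936] nodepth 5
mount 204 [ 0.6807 -0.0511  0.0081] [ 0.7095 -0.0214  0.0227] [ 0.6978 -0.0346  0.0191] nodepth 2
m 8.88888888888889 243 210
hk 2.3430962343096233 365 145
top [array([ 0.3856, -0.1099,  0.0044]), array([ 0.3032,  0.0116, -0.0008])]
m 277 [ 0.5737 -0.1126  0.0094] [ 0.6114 -0.0792  0.1075] [ 0.5885 -0.0969  0.0631] nodepth 3
s 160 [ 0.644  -0.2194  0.0088] [ 0.6715 -0.1929  0.0782] [ 0.6539 -0.2047  0.0449] nodepth 1
l 542 [ 0.5432 -0.4017  0.0083] [ 0.5877 -0.354   0.1316] [ 0.5617 -0.3724  0.0775] nodepth 2
jar 525 [ 0.4724 -0.1998  0.0081] [ 0.5236 -0.1481  0.1109] [ 0.4943 -0.1708  0.0759] nodepth 5
red 274 [ 0.5102 -0.0351  0.0089] [ 0.5453 -0.0012  0.1068] [ 0.5257 -0.0202  0.0632] nodepth 5
mount 147 [ 0.6799 -0.0509  0.0083] [ 0.7089 -0.0234  0.0271] [ 0.6924 -0.0373  0.0212] nodepth 2
m 14.736842105263158 233 183
hk 3.2941176470588234 25 85
```

View pics/scene_hk.png

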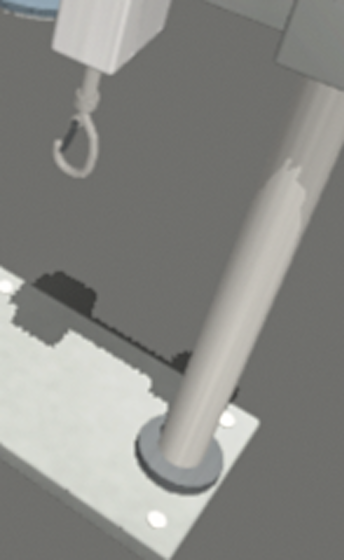

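View pics/top_hk.png

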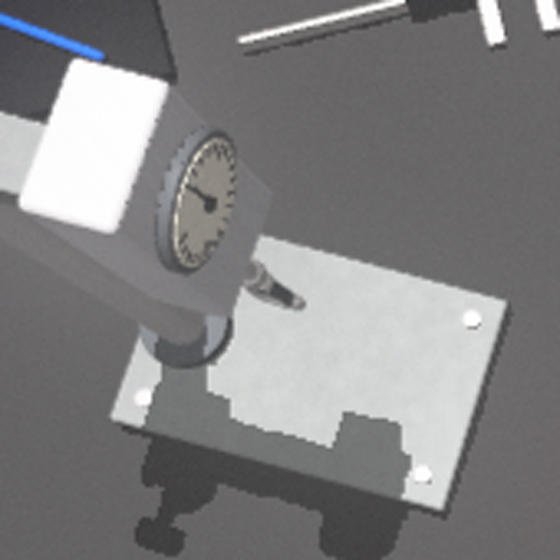

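View pics/scene_m.png

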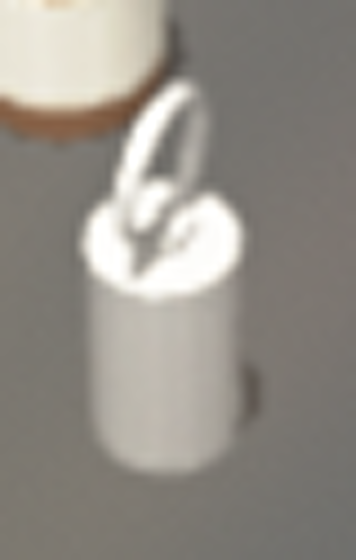

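Run:
```python
from rig import *
from h import *
np.set_printoptions(precision=4,suppress=True)
D={n:(np.load(n+"0.npz"),camera_params(n)) for n in ["scene","top"]}
C={n:cloud(D[n][0]['d'],D[n][1]) for n in D}
# mid weight ring points/cylinder
for n in C:
    P=C[n].reshape(-1,3);P=P[np.hypot(P[:,0]-.593,P[:,1]+.096)<.03]
    r=P[(P[:,2]>.068)];c=P[(P[:,2]>.01)&(P[:,2]<.058)]; t=P[(P[:,2]>.058)&(P[:,2]<.066)]
    ev,V=np.linalg.eigh(np.cov(r[:,:2].T));print(n,'ring',r.mean(0),len(r),ev**.5,V[:,1],np.degrees(np.arctan2(V[1,1],V[0,1])),'topface',t.mean(0),len(t))
    # circle fit with fixed radius
    from scipy.optimize import least_squares
    s=least_squares(lambda x:np.hypot(c[:,0]-x[0],c[:,1]-x[1])-.018,[.593,-.096],loss='soft_l1',f_scale=.002);print('axis',s.x,len(c),np.abs(s.fun).mean())
# stand base: top face
for n in C:
    P=C[n];m=(P[...,2]>.016)&(P[...,2]<.026)&(P[...,0]>.55)&(P[...,0]<.95)&(P[...,1]>.05)&(P[...,1]<.5)
    m=cv2.morphologyEx(m.astype(np.uint8),cv2.MORPH_OPEN,np.ones((3,3)))>0
    Q=P[m][:,:2].astype(np.float32);print(n,'base',len(Q),cv2.minAreaRect(Q),cv2.boxPoints(cv2.minAreaRect(Q)).tolist())
    # column
    c=P[(P[...,2]>.04)&(P[...,2]<.15)&(P[...,0]>.6)&(P[...,0]<.95)&(P[...,1]>.1)&(P[...,1]<.45)]
    if len(c)>20:
        s=least_squares(lambda x:np.hypot(c[:,0]-x[0],c[:,1]-x[1])-.016,c.mean(0)[:2]-[.01,0],loss='soft_l1',f_scale=.002);print('col',s.x,len(c),np.abs(s.fun).mean())
# hook from scene
P=C['scene'];sub=P[160:228,380:415].reshape(-1,3);uv=[(u,v) for v in range(160,228) for u in range(380,415)]
for z0 in np.arange(.22,.36,.01):
    q=sub[(sub[:,2]>z0)&(sub[:,2]<=z0+.01)&(sub[:,0]>.58)&(sub[:,0]<.68)]
    if len(q):print(round(z0,2),len(q),q.mean(0),q.min(0),q.max(0))
```

```text
scene ring [ 0.5934 -0.0942  0.0875] 89 [0.0016 0.0129] [-1.     0.005] 179.71245694901552 topface [ 0.5958 -0.0927  0.0615] 148
axis [ 0.5918 -0.0954] 275 0.0006212640254990822
top ring [ 0.5911 -0.0961  0.0925] 49 [0.0024 0.0099] [-0.9995  0.0329] 178.11622704856205 topface [ 0.5921 -0.0963  0.0629] 157
axis [ 0.5935 -0.0966] 56 0.00020385157512880513
scene base 7456 ((0.6215357184410095, 0.19468584656715393), (0.233970507979393, 0.15300141274929047), 73.90774536132812) [[0.5156060457229614, 0.10348930209875107], [0.6626123189926147, 0.06107964366674423], [0.7274653911590576, 0.2858823835849762], [0.5804591178894043, 0.32829204201698303]]
col [0.6445 0.2761] 955 0.0005567533763529908
top base 5304 ((0.7024840116500854, 0.2957025170326233), (0.5081933736801147, 0.22211192548274994), 51.99178695678711) [[0.4585142731666565, 0.16387943923473358], [0.6335212588310242, 0.02710859477519989], [0.9464537501335144, 0.4275255799293518], [0.7714467644691467, 0.5642964243888855]]
col [0.6216 0.2578] 229 0.0026699639935986795
0.22 8 [0.6118 0.153  0.2285] [0.6105 0.147  0.2261] [0.6128 0.157  0
[... 230 characters left out ...]
0.2597]
0.26 38 [0.6137 0.1579 0.2655] [0.6075 0.1472 0.2609] [0.6173 0.1657 0.2699]
0.27 54 [0.6123 0.1541 0.2748] [0.6054 0.1471 0.2701] [0.6152 0.1621 0.2798]
0.28 27 [0.6144 0.1534 0.2865] [0.6106 0.1462 0.2803] [0.6178 0.1598 0.2899]
0.29 67 [0.6137 0.1534 0.2949] [0.6046 0.146  0.2903] [0.6181 0.1601 0.2997]
0.3 36 [0.6131 0.1532 0.3053] [0.609  0.1481 0.3003] [0.6158 0.1579 0.3099]
0.31 30 [0.6136 0.1531 0.3143] [0.6102 0.1486 0.3103] [0.6167 0.1578 0.3192]
0.33 4 [0.6402 0.1487 0.3393] [0.6371 0.1368 0.3382] [0.6444 0.1592 0.3399]
0.34 156 [0.6423 0.1492 0.3455] [0.6345 0.1295 0.3403] [0.6477 0.169  0.35  ]
0.35 147 [0.6434 0.1522 0.3545] [0.6371 0.1294 0.35  ] [0.6484 0.1681 0.36  ]
```

```bash
cat >> h.py <<'E'
def tilt_rot(heading,theta,flip=False):
    """tool x points along heading (deg), theta deg below horizontal; y horizontal"""
    a=np.radians(heading);t=np.radians(theta)
    x=np.array([np.cos(t)*np.cos(a),np.cos(t)*np.sin(a),-np.sin(t)])
    y=np.array([-np.sin(a),np.cos(a),0]);y=-y if flip else y
    return np.stack([x,y,np.cross(x,y)],1)
def need(o,p,Rt):
    Ro=R.from_quat(o['tool_rot']).as_matrix()
    s=Ro.T@(np.asarray(p)-o['position'])*100
    w=np.degrees(R.from_matrix(Ro.T@Rt).as_rotvec())/6
    return s,w
E
python3 - <<'E'
from rig import *
from h import *
np.set_printoptions(precision=3,suppress=True)
o=get_obs();print(R.from_quat(o['tool_rot']).as_matrix())
for f in (0,1):
    print(f,need(o,[.40,.15,.2216],tilt_rot(0,90,f)),need(o,[.5925,-.096,.2216],tilt_rot(0,90,f)))
for n in ["scene","top"]:
    z=np.load(n+"0.npz");C=cloud(z['d'],camera_params(n));p=z['p'].astype(int)
    m=(p[...,0]>150)&(p[...,1]>110)&(p[...,2]<80)&(C[...,2]>.01)&(C[...,2]<.11);q=C[m];print('yellow',q.min(0),q.max(0))
    # occupied in free area
    m=(C[...,0]>.3)&(C[...,0]<.6)&(C[...,1]>0.02)&(C[...,1]<.5)&(C[...,2]>.012);q=C[m]
    for xx in np.arange(.3,.6,.05): print(xx.round(2),[int(((q[:,0]>=xx)&(q[:,0]<xx+.05)&(q[:,1]>=yy)&(q[:,1]<yy+.05)).sum()) for yy in np.arange(0,.5,.05)])
E
```

```text
[[-0.001  0.236  0.972]
 [-0.002  0.972 -0.236]
 [-1.    -0.002 -0.   ]]
0 (array([  0.072, -38.442,  35.355]), array([-2.271, -0.005,  0.015])) (array([  0.097, -57.815,  59.858]), array([-2.271, -0.005,  0.015]))
1 (array([  0.072, -38.442,  35.355]), array([27.729,  0.023,  0.007])) (array([  0.097, -57.815,  59.858]), array([27.729,  0.023,  0.007]))
yellow [ 0.492 -0.173  0.011] [ 0.683 -0.104  0.083]
0.3 [0, 0, 0, 0, 0, 0, 0, 0, 0, 0]
0.35 [0, 0, 0, 0, 0, 0, 0, 0, 0, 0]
0.4 [0, 0, 0, 0, 0, 0, 0, 0, 0, 0]
0.45 [0, 0, 0, 0, 0, 0, 0, 0, 0, 0]
0.5 [0, 13, 239, 106, 7, 0, 0, 0, 0, 0]
0.55 [0, 140, 559, 927, 543, 150, 132, 0, 0, 0]
yellow [ 0.487 -0.197  0.028] [ 0.701 -0.105  0.105]
0.3 [0, 0, 0, 0, 0, 0, 0, 0, 0, 0]
0.35 [0, 0, 0, 0, 0, 0, 0, 0, 0, 0]
0.4 [0, 0, 0, 0, 0, 0, 0, 0, 0, 0]
0.45 [0, 0, 0, 0, 0, 0, 0, 0, 0, 0]
0.5 [0, 41, 265, 124, 9, 0, 0, 0, 0, 0]
0.55 [0, 187, 1582, 1234, 469, 339, 102, 0, 0, 0]
```

>>> send_rows(
  steps=[
    [[0,-2.9,2.6,0,0,0],[0,-2.9,2.6,0,0,0],[0,-2.9,2.6,0,0,0],[0,-2.9,2.6,0,0,0],[0,-2.9,2.6,0,0,0],[0,-2.9,2.6,0,0,0],[0,-2.9,2.6,0,0,0],[0,-2.9,2.6,0,0,0]],
  ],
)

```text
time: 0.82
position: [0.2961, 0.3295, 0.2185]
tool_rot: [0.08, 0.703, -0.077, 0.702]
ft_force: [-0.7, 0.3, -0.3]
grip_width: 0.0868
```

>>> send_rows(
  steps=[
    [[0,-3.0,2.6,0,0,0],[0,-3.0,2.6,0,0,0],[0,-3.0,2.6,0,0,0],[0,-3.0,2.6,0,0,0],[0,-3.0,2.6,0,0,0],[0,-3.0,2.6,0,0,0],[0,-3.0,2.6,0,0,0],[0,-3.0,2.6,0,0,0]],
  ],
)

```text
time: 1.48
position: [0.4493, 0.0347, 0.2178]
tool_rot: [0.08, 0.703, -0.077, 0.703]
ft_force: [1.0, -0.5, 0.2]
grip_width: 0.0867
```

Run:
```python
from rig import *
from h import *
np.set_printoptions(precision=3,suppress=True)
o=get_obs();print(o['q'],need(o,[.5925,-.096,.2216],tilt_rot(0,90)))
```

```text
[-0.175  0.301  1.859  0.005  0.982 -1.526] (array([-0.432, -9.596, 16.843]), array([-2.12 , -0.001, -0.042]))
```

>>> send_rows(
  steps=[
    [[0,-1.6,2.5,-0.3,0,0],[0,-1.5,2.5,-0.3,0,0],[0,-1.4,2.5,-0.3,0,0],[0,-1.4,2.5,-0.3,0,0],[0,-1.3,2.5,-0.3,0,0],[0,-1.2,2.5,-0.3,0,0],[0,-1,2,-0.3,0,0],[0,0,0,0,0,0]],
  ],
)

```text
time: 2.15
position: [0.6132, -0.0978, 0.2153]
tool_rot: [0.002, 0.707, -0.001, 0.708]
ft_force: [0.1, 0.7, 0.4]
grip_width: 0.0869
```

Run:
```python
from rig import *
from h import *
np.set_printoptions(precision=3,suppress=True)
o=get_obs();print(o['q'],need(o,[.5925,-.096,.14],tilt_rot(0,90)))
p,d=camera("wrist");cv2.imwrite("pics/wrist1.png",p[:,:,::-1])
```

```text
[-0.339  0.53   1.452  0.002  1.16  -1.906] (array([ 7.524,  0.159, -2.086]), array([-0.047,  0.013, -0.018]))
```

View pics/wrist1.png

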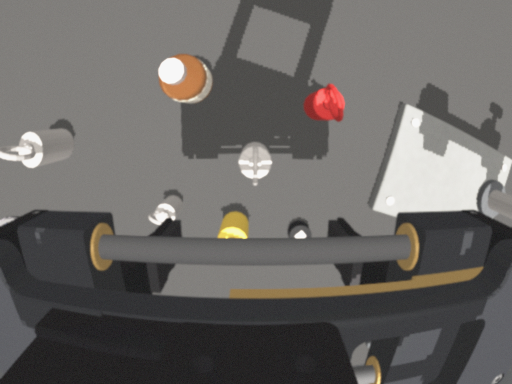

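The wrist picture shows the middle weight at (255,162), centred between the fingers, with its ring plane along world x. Red, yellow and the bottle lie outside the body's strip. I go down next.

>>> send_rows(
  steps=[
    [[0,0.1,-1.2,0,0,0],[0,0.1,-0.9,0,0,0],[2.5,0,0,0,0,0],[2.5,0,0,0,0,0],[2.5,0,0,0,0,0],[0,0,0,0,0,0]],
  ],
)

```text
time: 2.7
position: [0.5831, -0.0901, 0.1389]
tool_rot: [0.004, 0.709, -0.0, 0.705]
ft_force: [-0.8, 0.9, -0.3]
grip_width: 0.0868
```

Run:
```python
from rig import *
from h import *
np.set_printoptions(precision=3,suppress=True)
o=get_obs();print(o['q'],need(o,[.5925,-.096,.04],tilt_rot(0,90)))
p,d=camera("wrist");cv2.imwrite("pics/wrist2.png",p[:,:,::-1])
```

```text
[-0.344  0.589  1.595  0.004  0.964 -1.911] (array([ 9.883, -0.636,  1.   ]), array([-0.06 , -0.051, -0.053]))
```

View pics/wrist2.png

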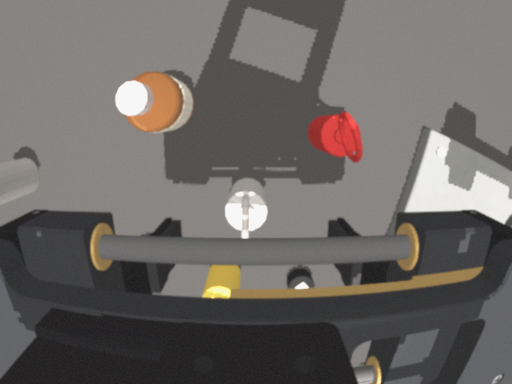

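>>> send_rows(
  steps=[
    [[0.5,-0.3,0.5,0,0,0],[0.5,-0.2,0.3,0,0,0],[0,0,0,0,0,0]],
  ],
)

```text
time: 3.0
position: [0.5937, -0.0954, 0.134]
tool_rot: [0.003, 0.706, -0.001, 0.708]
ft_force: [0.8, -0.5, 0.4]
grip_width: 0.0872
```

Run:
```python
from rig import *
from h import *
np.set_printoptions(precision=3,suppress=True)
o=get_obs();print(o['q'],o['position'],need(o,[.5925,-.096,.04],tilt_rot(0,90)))
```

```text
[-0.347  0.606  1.575  0.004  0.96  -1.915] [ 0.594 -0.095  0.134] (array([ 9.402, -0.093, -0.14 ]), array([-0.048,  0.019, -0.029]))
```

>>> send_rows(
  steps=[
    [[1.5,0,-0.1,0,0,0],[1.5,0,0,0,0,0],[1.5,0,0,0,0,0],[1.2,0,0,0,0,0],[1.0,0,0,0,0,0],[0,0,0,0,0,0]],
  ],
)

```text
time: 3.5
position: [0.6006, -0.0979, 0.0717]
tool_rot: [0.001, 0.701, -0.003, 0.714]
ft_force: [-0.9, 0.5, -0.3]
grip_width: 0.0869
```

Run:
```python
from rig import *
from h import *
np.set_printoptions(precision=3,suppress=True)
o=get_obs();print(o['q'],o['position'],need(o,[.5925,-.096,.04],tilt_rot(0,90)))
p,d=camera("scene");cv2.imwrite("pics/s2.png",p[:,:,::-1])
```

```text
[-0.347  0.699  1.607  0.005  0.818 -1.916] [ 0.601 -0.098  0.072] (array([ 3.158,  0.196, -0.865]), array([-0.05 ,  0.177,  0.027]))
```

View pics/s2.png

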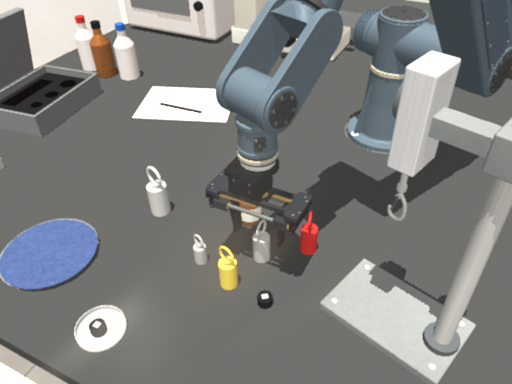

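>>> send_rows(
  steps=[
    [[0.6,0.1,-0.4,0,0.15,0],[0.6,0.1,-0.3,0,0,0],[0.5,0,-0.1,0,0,0],[0,0,0,0,0,0]],
  ],
)

```text
time: 3.88
position: [0.5944, -0.0965, 0.0562]
tool_rot: [0.0, 0.705, -0.004, 0.709]
ft_force: [-0.9, 0.4, 0.2]
grip_width: 0.0874
```

```bash
cat > st.py <<'E'
from rig import *
from h import *
import sys
np.set_printoptions(precision=3,suppress=True)
o=get_obs();a=[float(v) for v in sys.argv[1:]]
print(o['time'],o['q'],o['position'],o['ft_force'],o['grip_width']);print(need(o,a[:3],tilt_rot(a[3],a[4])))
E
python3 st.py .5925 -.096 .04 0 90
```

```text
3.8833 [-0.345  0.72   1.621 -0.003  0.793 -1.909] [ 0.594 -0.097  0.056] [-0.942  0.36   0.181] 0.08736618443816514
(array([ 1.622,  0.057, -0.199]), array([-0.049,  0.064,  0.046]))
```

>>> send_rows(
  steps=[
    [[0.6,0,-0.2,0,0.05,0],[0.6,0,0,0,0,0],[0.3,0,0,0,0,0],[0,0,0,0,0,0]],
  ],
)

```text
time: 4.22
position: [0.5923, -0.0966, 0.0401]
tool_rot: [0.0, 0.707, -0.004, 0.708]
ft_force: [-0.4, 0.6, -0.6]
grip_width: 0.0873
```

```bash
python3 st.py .5925 -.096 .04 0 90
```

```text
4.2167 [-0.345  0.745  1.628 -0.006  0.766 -1.907] [ 0.592 -0.097  0.04 ] [-0.423  0.554 -0.643] 0.08726608831894626
(array([0.006, 0.058, 0.019]), array([-0.049,  0.015,  0.048]))
```

Close the fingers.

>>> send_rows(
  steps=[
    [[0,0,0,0,0,0],[0,0,0,0,0,0],[0,0,0,0,0,0],[0,0,0,0,0,0],[0,0,0,0,0,0],[0,0,0,0,0,0],[0,0,0,0,0,0],[0,0,0,0,0,0]],
  ],
  gripper=1,
  force=25,
)

```text
time: 4.88
position: [0.593, -0.0969, 0.0405]
tool_rot: [-0.0, 0.706, -0.004, 0.708]
ft_force: [0.3, 0.0, -0.3]
grip_width: 0.0413
```

```bash
python3 st.py .5925 -.096 .12 0 90
```

```text
4.8833 [-0.346  0.745  1.627 -0.006  0.766 -1.907] [ 0.593 -0.097  0.041] [ 0.298  0.003 -0.328] 0.04129137225442293
(array([-7.947,  0.041, -0.025]), array([-0.049,  0.028,  0.052]))
```

>>> send_rows(
  steps=[
    [[0,0,0,0,0,0],[0,0,0,0,0,0],[0,0,0,0,0,0]],
  ],
)

```text
time: 5.13
position: [0.5931, -0.097, 0.0406]
tool_rot: [-0.0, 0.706, -0.004, 0.708]
ft_force: [-0.1, 0.7, -0.1]
grip_width: 0.0354
```

```bash
python3 st.py .5925 -.096 .12 0 90
```

```text
5.1333 [-0.346  0.745  1.627 -0.006  0.765 -1.907] [ 0.593 -0.097  0.041] [-0.141  0.686 -0.138] 0.03542398448456679
(array([-7.94 ,  0.05 , -0.031]), array([-0.048,  0.03 ,  0.055]))
```

>>> send_rows(
  steps=[
    [[-1,0,0,0,0,0],[-2,0,0,0,0,0],[-2.5,0,0,0,0,0],[-2.5,0,0,0,0,0],[-2.5,0,0,0,0,0],[-2.5,0,0,0,0,0],[-1,0,0,0,0,0],[0,0,0,0,0,0]],
  ],
)

```text
time: 5.8
position: [0.5852, -0.0932, 0.1817]
tool_rot: [0.003, 0.713, -0.001, 0.701]
ft_force: [0.3, -0.3, -4.8]
grip_width: 0.0354
```

```bash
python3 st.py .47 0 .17 0 90
python3 - <<'E'
import numpy as np
from scipy.optimize import least_squares
from rig import *
o=get_obs()
D=[([1.15449589,.528440201,1.43391990,0,1.18140910,-.178515],[.14688756,.60672767,.22158201]),
([-0.175,.301,1.859,.005,.982,-1.526],[.4493,.0347,.2178]),([-0.339,.53,1.452,.002,1.16,-1.906],[.6132,-.0978,.2153]),
([-0.344,.589,1.595,.004,.964,-1.911],[.5831,-.0901,.1389]),([-0.347,.606,1.575,.004,.96,-1.915],[.5937,-.0954,.134]),
([-0.347,.699,1.607,.005,.818,-1.916],[.6006,-.0979,.0717]),([-.345,.745,1.628,-.006,.766,-1.907],[.5923,-.0966,.0401]),(o['q'],o['position'])]
def f(x):
    L1,L2,H,Lt,r0=x;e=[]
    for q,p in D:
        s=q[1]+q[2]+q[4]
        r=r0+L1*np.sin(q[1])+L2*np.sin(q[1]+q[2])+Lt*np.sin(s);z=H+L1*np.cos(q[1])+L2*np.cos(q[1]+q[2])+Lt*np.cos(s)
        d=.111;e+=[np.sqrt(p[0]**2+p[1]**2-d*d)-r,p[2]-z]
    return np.array(e)
s=least_squares(lambda x:np.r_[f(x),.02*(x[4])],[.4,.4,.2,.25,0]);print(s.x,np.abs(f(s.x)).max())
E
```

```text
5.8 [-0.344  0.54   1.543 -0.004  1.076 -1.908] [ 0.585 -0.093  0.182] [ 0.338 -0.278 -4.759] 0.035435084497662306
(array([  1.396,   9.261, -11.545]), array([-0.049, -0.172, -0.022]))
[ 0.5295471   0.38255345 -0.21310116 -0.1314446  -0.02367809] 0.017109260343107335
```

```bash
cat > wr.py <<'E'
from h import *
Rx=lambda a:R.from_euler('x',a).as_matrix();Ry=lambda a:R.from_euler('y',a).as_matrix();Rz=lambda a:R.from_euler('z',a).as_matrix()
def base(q):return Rz(q[0])@Ry(q[1]+q[2])@Rz(q[3])@Ry(q[4])@Rz(q[5])
E
python3 - <<'E'
from wr import *
from rig import *
np.set_printoptions(precision=3,suppress=True)
o=get_obs()
q0=[1.15449589,.528440201,1.43391990,0,1.18140910,-.178515];r0=[.08314114,.70234667,-.08460839,.70188185]
C0=base(q0).T@R.from_quat(r0).as_matrix();C1=base(o['q']).T@R.from_quat(o['tool_rot']).as_matrix();print(C0,C1)
C=np.round(C0)
for hd_rel in (-60,-40,0,20,40,60):
  for th in (30,40):
   for fl in (0,1):
    out=[]
    for fp in (1.7,2.0,2.2):
      W=(Ry(fp)).T@tilt_rot(hd_rel,th,fl)@C.T
      e=R.from_matrix(W).as_euler('ZYZ');
      for e2 in (e,[e[0]+np.pi,-e[1],e[2]+np.pi]):
        e2=np.array([e2[0],e2[1],(e2[2]+np.pi)%(2*np.pi)-np.pi]);e2[0]=(e2[0]+1.43)%(2*np.pi)-1.43
        if 0<=e2[1]<=2.65 and e2[0]<4.57: out.append(e2)
    print(hd_rel,th,fl,*out)
E
```

```text
[[-0. -1.  0.]
 [ 0. -0. -1.]
 [ 1. -0.  0.]] [[-0. -1.  0.]
 [-0.  0. -1.]
 [ 1. -0.  0.]]
-60 30 0 [-1.04   1.054 -0.157] [-1.22   0.925  0.167] [-1.374  0.871  0.414]
-60 30 1 [-1.04   1.054  2.984] [-1.22   0.925 -2.974] [-1.374  0.871 -2.728]
-60 40 0 [-0.846  1.09  -0.251] [-1.001  0.907  0.034] [-1.153  0.812  0.266]
-60 40 1 [-0.846  1.09   2.891] [-1.001  0.907 -3.108] [-1.153  0.812 -2.875]
-40 30 0 [-0.936  0.764 -0.398] [-1.26   0.624  0.021]
-40 30 1 [-0.936  0.764  2.743] [-1.26   0.624 -3.121]
-40 40 0 [-0.72   0.844 -0.549] [-0.966  0.642 -0.217] [-1.231  0.55   0.101]
-40 40 1 [-0.72   0.844  2.593] [-0.966  0.642  2.924] [-1.231  0.55  -3.041]
0 30 0 [ 0.     0.394 -1.571] [ 0.     0.094 -1.571] [3.142 0.106 1.571]
0 30 1 [0.    0.394 1.571] [0.    0.094 1.571] [ 3.142  0.106 -1.571]
0 40 0 [ 0.     0.569 -1.571] [ 0.     0.269 -1.571] [ 0.     0.069 -1.571]
0 40 1 [0.    0.569 1.571] [0.    0.269 1.571] [-0.     0.069  1.571]
20 30 0 [ 0.648  0.513 -2.334] [ 1.198  0.324 -2.93 ] [1.818 0.31  2.703]
20 30 1 [0.648 0.513 0.807] [1.198 0.324 0.212] [ 1.818  0.31  -0.439]
20 40 0 [ 0.448  0.649 -2.167] [ 0.744  0.397 -2.504] [ 1.219  0.283 -3.007]
20 40 1 [0.448 0.649 0.975] [0.744 0.397 0.638] [1.219 0.283 0.135]
40 30 0 [ 0.936  0.764 -2.743] [1.26  0.624 3.121] [1.546 0.591 2.774]
40 30 1 [0.936 0.764 0.398] [ 1.26   0.624 -0.021] [ 1.546  0.591 -0.367]
40 40 0 [ 0.72   0.844 -2.593] [ 0.966  0.642 -2.924] [1.231 0.55  3.041]
40 40 1 [0.72  0.844 0.549] [0.966 0.642 0.217] [ 1.231  0.55  -0.101]
60 30 0 [ 1.04   1.054 -2.984] [1.22  0.925 2.974] [1.374 0.871 2.728]
60 30 1 [1.04  1.054 0.157] [ 1.22   0.925 -0.167] [ 1.374  0.871 -0.414]
60 40 0 [ 0.846  1.09  -2.891] [1.001 0.907 3.108] [1.153 0.812 2.875]
60 40 1 [0.846 1.09  0.251] [ 1.001  0.907 -0.034] [ 1.153  0.812 -0.266]
```

```bash
python3 - <<'E'
from h import *
from rig import *
for n in ("scene","top"):
  for p in ([.41,.42,.0],[.41,.42,.1],[.42,.35,.05],[.45,.38,.0],[.61,.154,.235],[.593,.096,.24]): print(n,p,proj(camera_params(n),p))
E
python3 st.py .41 .15 .18 0 90;python3 st.py .42 .36 .18 0 90
```

```text
scene [0.41, 0.42, 0.0] [534.04274678 280.89833656]
scene [0.41, 0.42, 0.1] [553.91101929 245.89033325]
scene [0.42, 0.35, 0.05] [503.49842529 255.50824575]
scene [0.45, 0.38, 0.0] [510.47051197 288.23622253]
scene [0.61, 0.154, 0.235] [395.26061282 215.19567275]
scene [0.593, 0.096, 0.24] [362.92354851 196.0350911 ]
top [0.41, 0.42, 0.0] [ 12.35496581 292.1358697 ]
top [0.41, 0.42, 0.1] [-11.51327013 291.88316029]
top [0.42, 0.35, 0.05] [ 35.27798284 286.63139654]
top [0.45, 0.38, 0.0] [ 32.2240314  273.28981507]
top [0.61, 0.154, 0.235] [108.98191928 175.83435069]
top [0.593, 0.096, 0.24] [140.49615532 184.09197225]
5.8 [-0.344  0.54   1.543 -0.004  1.076 -1.908] [ 0.585 -0.093  0.182] [ 0.338 -0.278 -4.759] 0.035435084497662306
(array([  0.54 ,  24.232, -17.639]), array([-0.049, -0.172, -0.022]))
5.8 [-0.344  0.54   1.543 -0.004  1.076 -1.908] [ 0.585 -0.093  0.182] [ 0.338 -0.278 -4.759] 0.035435084497662306
(array([  0.573,  45.237, -16.747]), array([-0.049, -0.172, -0.022]))
```

>>> send_rows(
  steps=[
    [[0,1.5,-1.8,0,-0.1,0],[0,2.5,-2.4,0,-0.05,0],[0,2.8,-2.4,0,0,0],[0,2.8,-2.4,0,0,0],[0,2.8,-2.4,0,0,0],[0,3,-2,0,0,0],[0,3,-1.5,0,0,0],[0,3,-1,0,0,0]],
  ],
)

```text
time: 6.47
position: [0.4182, 0.1222, 0.1764]
tool_rot: [0.006, 0.71, -0.007, 0.704]
ft_force: [0.7, 0.5, -4.7]
grip_width: 0.0354
```

```bash
python3 st.py .43 .34 .10 -5 90
```

```text
6.4667 [ 0.028  0.355  1.935 -0.002  0.861 -1.524] [0.418 0.122 0.176] [ 0.66   0.474 -4.749] 0.03538139180472956
(array([ 7.59 , 21.813,  0.853]), array([ 0.663, -0.079,  0.021]))
```

>>> send_rows(
  steps=[
    [[0,3,0.2,0.1,0,0],[0,3.2,0.3,0.1,0,0],[0,3.2,0.3,0.1,0,0],[0.5,3.2,0.3,0.1,0,0],[0.5,3,0.3,0.1,0,0],[1,2.5,0.3,0.1,0,0],[1,1,0,0,0,0],[0,0,0,0,0,0]],
  ],
)

```text
time: 7.13
position: [0.428, 0.3249, 0.1375]
tool_rot: [0.025, 0.717, -0.029, 0.696]
ft_force: [-0.8, -0.6, -5.3]
grip_width: 0.0352
```

```bash
python3 st.py .43 .34 .06 -5 90
```

```text
7.1333 [ 0.437  0.539  1.715  0.01   0.915 -1.063] [0.428 0.325 0.138] [-0.837 -0.623 -5.273] 0.03520327925902783
(array([7.739, 1.575, 0.299]), array([ 0.098, -0.268,  0.066]))
```

>>> send_rows(
  steps=[
    [[1,0.7,0.2,0.1,-0.2,0],[1.3,0.5,0.1,0,-0.05,0],[1.3,0.3,0,0,0,0],[1.3,0,0,0,0,0],[1.0,0,0,0,0,0],[0.7,0,0,0,0,0],[0,0,0,0,0,0]],
  ],
)

```text
time: 7.72
position: [0.4259, 0.3318, 0.0647]
tool_rot: [0.024, 0.711, -0.037, 0.701]
ft_force: [-0.1, -0.5, -4.8]
grip_width: 0.0353
```

```bash
python3 st.py .43 .34 .041 -5 90
```

```text
7.7167 [ 0.46   0.66   1.755 -0.013  0.747 -1.015] [0.426 0.332 0.065] [-0.076 -0.541 -4.796] 0.03525140291436968
(array([2.347, 0.892, 0.37 ]), array([ 0.008, -0.127,  0.177]))
```

>>> send_rows(
  steps=[
    [[0.7,0,0,0,-0.12,0.15],[0.6,0,0,0,0,0.03],[0.4,0,0,0,0,0],[0.3,0,0,0,0,0],[0.1,0,0,0,0,0],[0,0,0,0,0,0]],
  ],
)

```text
time: 8.22
position: [0.4272, 0.33, 0.0437]
tool_rot: [0.031, 0.706, -0.031, 0.706]
ft_force: [0.0, -0.2, -4.6]
grip_width: 0.0356
```

```bash
python3 st.py .43 .34 .041 -5 90
```

```text
8.2167 [ 0.45   0.691  1.781  0.     0.669 -1.032] [0.427 0.33  0.044] [ 0.035 -0.151 -4.586] 0.035592498556294684
(array([0.272, 1.024, 0.193]), array([-0.013, -0.001, -0.002]))
```

>>> send_rows(
  steps=[
    [[0.2,0,0,0,0,0],[0.15,0,0,0,0,0],[0,0,0,0,0,0]],
  ],
)

```text
time: 8.47
position: [0.4282, 0.3306, 0.0408]
tool_rot: [0.032, 0.706, -0.031, 0.707]
ft_force: [-0.1, -0.4, -5.5]
grip_width: 0.0353
```

```bash
python3 st.py .43 .34 .041 -5 90
```

```text
8.4667 [ 0.451  0.697  1.781  0.     0.661 -1.032] [0.428 0.331 0.041] [-0.097 -0.36  -5.529] 0.03530243010299274
(array([-0.016,  0.954,  0.094]), array([-0.01 ,  0.018, -0.013]))
```

>>> send_rows(
  steps=[
    [[0.1,0,0,0,0,0],[0.1,0,0,0,0,0],[0,0,0,0,0,0]],
  ],
)

```text
time: 8.72
position: [0.4285, 0.3309, 0.041]
tool_rot: [0.031, 0.705, -0.03, 0.708]
ft_force: [0.6, 0.6, -5.3]
grip_width: 0.0351
```

```bash
python3 st.py .43 .34 .041 -5 90
```

```text
8.7167 [ 0.451  0.697  1.781 -0.     0.661 -1.032] [0.429 0.331 0.041] [ 0.565  0.617 -5.286] 0.035096212360750174
(array([0.004, 0.919, 0.069]), array([-0.002,  0.029, -0.016]))
```

>>> send_rows(
  steps=[
    [[0.3,0,0,0,0,0],[0.2,0,0,0,0,0],[0,0,0,0,0,0]],
  ],
)

```text
time: 8.97
position: [0.4292, 0.3315, 0.0413]
tool_rot: [0.032, 0.704, -0.03, 0.709]
ft_force: [-0.4, -0.1, -4.8]
grip_width: 0.0348
```

```bash
python3 st.py .43 .34 .041 -5 90
```

```text
8.9667 [ 0.452  0.696  1.781 -0.001  0.658 -1.032] [0.429 0.332 0.041] [-0.377 -0.051 -4.773] 0.034772277481667974
(array([0.031, 0.851, 0.009]), array([ 0.009,  0.058, -0.03 ]))
```

Run:
```python
from rig import *
import cv2
p,d=camera("wrist");cv2.imwrite("pics/wrist3.png",p[:,:,::-1])
```

```text
(no output)
```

View pics/wrist3.png

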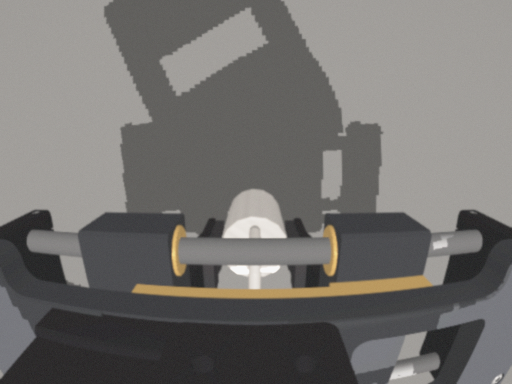

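>>> send_rows(
  steps=[
    [[0,0,0,0,0,0],[0,0,0,0,0,0]],
  ],
)

```text
time: 9.18
position: [0.4297, 0.3319, 0.0408]
tool_rot: [0.032, 0.704, -0.029, 0.709]
ft_force: [0.3, -0.1, -4.1]
grip_width: 0.0351
```

```bash
python3 st.py .43 .34 .041 -5 90
```

```text
9.1833 [ 0.452  0.697  1.781 -0.     0.656 -1.032] [0.43  0.332 0.041] [ 0.301 -0.141 -4.133] 0.03512089521767727
(array([-0.015,  0.807, -0.036]), array([ 0.008,  0.069, -0.039]))
```

The wrist picture shows the weight upright between the fingers over bare bench, and the load on the wrist is falling, so the weight is down. I release it.

>>> send_rows(
  steps=[
    [[0.1,0,0,0,-0.05,0],[0,0,0,0,0,0],[0,0,0,0,0,0],[0,0,0,0,0,0],[0,0,0,0,0,0],[0,0,0,0,0,0],[0,0,0,0,0,0]],
  ],
  gripper=0,
)

```text
time: 9.77
position: [0.432, 0.333, 0.0403]
tool_rot: [0.033, 0.7, -0.029, 0.712]
ft_force: [-0.1, -0.5, 0.1]
grip_width: 0.0738
```

```bash
python3 st.py .43 .34 .041 -5 90
```

```text
9.7667 [ 0.454  0.698  1.781 -0.005  0.645 -1.026] [0.432 0.333 0.04 ] [-0.056 -0.523  0.096] 0.073755945798733
(array([-0.074,  0.677, -0.256]), array([ 0.005,  0.161, -0.063]))
```

>>> send_rows(
  steps=[
    [[-0.8,0,0,0,-0.1,0],[-1.5,0,0,0,0,0],[-2,0,0,0,0,0],[-2,0,0,0,0,0],[-2,0,0,0,0,0],[-2,0,0,0,0,0],[-2,0,0,0.5,0,0],[-2,0,0,1,0,0]],
  ],
)

```text
time: 10.43
position: [0.4238, 0.3303, 0.1878]
tool_rot: [0.088, 0.694, -0.087, 0.709]
ft_force: [0.5, -0.1, -0.8]
grip_width: 0.0872
```

>>> send_rows(
  steps=[
    [[-1.5,0,0,1,0,0],[-0.5,0,0,1,0,0],[0,0,0,1,0,0],[0,0,0,1,0,0],[0,0,0,1,0,0],[0,0,0,1,0,0],[0,0,0,1,0,0],[0,0,0,1,0,0]],
  ],
)

```text
time: 11.1
position: [0.4238, 0.3311, 0.2211]
tool_rot: [0.387, 0.586, -0.369, 0.608]
ft_force: [-0.5, -0.3, -0.3]
grip_width: 0.0872
```

```bash
python3 st.py .43 .34 .041 -120 90
```

```text
11.1 [ 0.463  0.399  1.679 -0.016  1.026  0.03 ] [0.424 0.331 0.221] [-0.468 -0.308 -0.345] 0.08720309351714985
(array([18.02 ,  0.25 , -0.773]), array([ 9.211, -0.063, -0.397]))
```

>>> send_rows(
  steps=[
    [[0,0,0,1,0,0],[0,0,0,1,0,0],[0,0,0,1,0,0],[0,0,0,1,0,0],[0,0,0,1,0,0],[0,0,0,1,0,0],[0,0,0,1,0,0],[0,0,0,1,0,0]],
  ],
)

```text
time: 11.77
position: [0.4204, 0.3297, 0.2256]
tool_rot: [0.611, 0.371, -0.583, 0.386]
ft_force: [0.4, 0.3, 0.0]
grip_width: 0.0872
```

```bash
sed -i 's/tilt_rot(a\[3\],a\[4\])/tilt_rot(a[3],a[4],len(a)>5)/' st.py; python3 st.py .38 .245 .12 60 30 1
python3 - <<'E'
from rig import *
from h import *
from scipy.optimize import least_squares
p,d=camera("top");cv2.imwrite("pics/top3.png",p[:,:,::-1]);C=cloud(d,camera_params("top"))
np.savez("top3.npz",p=p,d=d)
P=C[240:330,10:80].reshape(-1,3);P=P[(P[:,2]>.01)&(P[:,2]<.11)];print(len(P),P.min(0),P.max(0))
E
```

```text
11.7667 [ 0.465  0.387  1.684 -0.019  1.029  0.916] [0.42  0.33  0.226] [0.354 0.284 0.047] 0.08720276937329849
(array([10.334, -0.455,  9.621]), array([0.907, 9.759, 0.085]))
441 [0.4105304  0.31321627 0.01098989] [0.44823982 0.34700052 0.10735166]
```

View pics/top3.png

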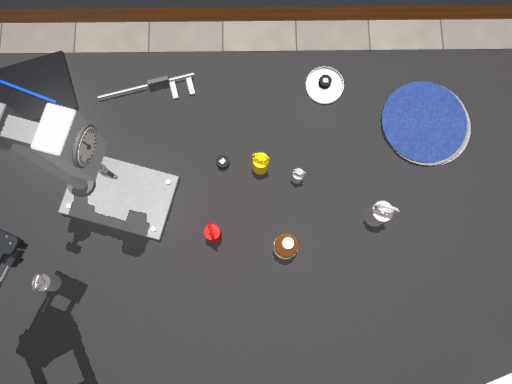

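>>> send_rows(
  steps=[
    [[0,0,1,0.15,1,0],[0,0,1,0.15,1,0],[0,0,1,0.15,1,0],[0,0,1,0.15,1,0],[-0.5,0,1,0.15,1,0],[-1,0,1,0.15,1,0],[-1,0,0,0,1,0],[-1,0,0,0,1,0]],
  ],
)

```text
time: 12.48
position: [0.3913, 0.2868, 0.2345]
tool_rot: [0.772, 0.466, -0.367, 0.227]
ft_force: [-0.5, 0.5, -0.2]
grip_width: 0.0874
```

```bash
python3 st.py .38 .245 .12 60 30 1
```

```text
12.4833 [ 0.022  0.238  2.205  1.121  0.652 -0.412] [0.391 0.287 0.235] [-0.507  0.517 -0.235] 0.08739218756316652
(array([ 6.264,  0.813, 10.485]), array([0.341, 3.515, 0.257]))
```

```bash
cat > kin.py <<'E'
from wr import *
D=[([1.15449589,.528440201,1.43391990,0,1.18140910,-.178515],[.14688756,.60672767,.22158201]),
([-0.339,.53,1.452,.002,1.16,-1.906],[.613,-.098,.2155]),
([-0.347,.606,1.575,.004,.96,-1.915],[.5937,-.0954,.134]),
([-.345,.745,1.628,-.006,.766,-1.907],[.5923,-.0966,.0401]),([-0.344,.54,1.543,-.004,1.076,-1.908],[.5852,-.0932,.1817]),
([.028,.355,1.935,-.002,.861,-1.524],[.4182,.1222,.1764]),([.437,.539,1.715,.01,.915,-1.063],[.428,.325,.1375]),([.451,.697,1.781,0,.661,-1.032],[.428,.331,.041]),
([.465,.387,1.684,-.019,1.029,.916],[.4204,.3297,.2256]),([.022,.238,2.205,1.121,.652,-.412],[.3913,.2868,.2345])]
CT=np.array([[0,-1,0],[0,0,-1],[1,0,0.]])
def rows(q):
    A=Rz(q[0]);B=A@Ry(q[1]);F=A@Ry(q[1]+q[2]);W=F@Rz(q[3]);T=base(q)@CT
    return np.stack([A[:,0],A[:,1],A[:,2],B[:,2],F[:,0],F[:,2],T[:,0]],1)
def fit(D):
    M=np.vstack([rows(q) for q,_ in D]);b=np.hstack([p for _,p in D]);x,_,rk,sv=np.linalg.lstsq(M,b,rcond=1e-6)
    return x,np.abs(M@x-b).max(),sv
E
python3 - <<'E'
from kin import *
np.set_printoptions(precision=4,suppress=True);print(*fit(D))
E
```

```text
[-0.0002  0.111   0.2743  0.5881  0.1139  0.3919  0.3056] 0.00045172793923128896 [6.1545 4.6103 3.1652 0.6531 0.471  0.3503 0.279 ]
```

```bash
cat >> kin.py <<'E'
from scipy.optimize import least_squares
X=fit(D)[0]
lo=np.array([-3.08,-.75,.22,-1.43,0,-2.85]);hi=np.array([3.08,2.2,2.44,4.57,2.65,2.85])
def ik(p,Rt,q0=(0,.24,2.2,1.1,.65,-.4)):
    def f(q): 
        T=base(q)@CT
        return np.r_[(rows(q)@X-p)*10,R.from_matrix(T.T@Rt).as_rotvec()]
    s=least_squares(f,q0,bounds=(lo,hi));return s.x,np.abs(s.fun).max()
E
python3 - <<'E'
from kin import *
np.set_printoptions(precision=3,suppress=True)
site=np.array([.430,.331,.035]);seat=np.array([.6095,.1535,.2345])
ux=np.array([np.cos(np.radians(73.9)),np.sin(np.radians(73.9)),0])
for th in (25,30,35):
  for h in (40,50,60,70,80):
    Rt=tilt_rot(h,th,1);t=Rt[:,0]
    print('site',th,h,*ik(site+.019*t,Rt),'back',ik(site-.09*t+[0,0,.0],Rt)[1])
  for h in (30,40,50,60):
    Rt=tilt_rot(h,th,1);t=Rt[:,0]
    g=seat-[0,0,.066]
    print('hook',th,h,*ik(g+.019*t,Rt),'pre',ik(g+.019*t-.07*ux+[0,0,.03],Rt)[1])
E
```

```text
site 25 40 [ 0.215  1.313  2.4    2.706  1.649 -1.825] 7.858491635204246e-11 back 0.3936895098786552
site 25 50 [ 0.079  1.28   2.371  2.437  1.512 -1.927] 2.087652273274898e-10 back 0.28183593440390897
site 25 60 [-0.016  1.221  2.309  2.192  1.345 -1.918] 1.1281068918508461e-13 back 0.10750908618256919
site 25 70 [-0.071  1.16   2.224  1.946  1.213 -1.82 ] 6.418476861114186e-15 back 2.7947834079475947e-10
site 25 80 [-0.094  1.111  2.126  1.695  1.144 -1.675] 3.0184188481996443e-15 back 1.2267409310595667e-11
hook 25 30 [-0.231  0.772  2.187  2.316  1.006 -1.423] 9.135506256621543e-13 pre 5.601907826502384e-12
hook 25 40 [-0.306  0.767  2.122  2.017  1.012 -1.32 ] 4.85722573273506e-14 pre 2.366321028013374e-10
hook 25 50 [-0.355  0.768  2.036  1.743  1.047 -1.202] 2.0899948438568572e-13 pre 1.5069334668993406e-11
hook 25 60 [-0.379  0.778  1.934  1.507  1.117 -1.094] 2.220446049250313e-15 pre 2.220446049250313e-15
site 30 40 [ 0.235  1.22   2.391  2.742  1.475 -1.775] 2.3580210700702153e-10 back 0.3506451334253354
site 30 50 [ 0.108  1.194  2.364  2.482  1.364 -1.861] 1.01760821991
[... 997 characters left out ...]
 2.292  2.255  1.09  -1.778] 5.867528685143952e-13 back 0.06222174796224549
site 35 70 [-0.002  1.03   2.217  1.984  0.999 -1.688] 5.059014230746188e-12 back 1.912576753325058e-15
site 35 80 [-0.029  0.998  2.128  1.706  0.958 -1.552] 5.041467106888156e-13 back 2.8134760662966827e-13
hook 35 30 [-0.187  0.658  2.12   2.184  0.712 -1.207] 4.2355443009752443e-14 pre 3.97612498481692e-12
hook 35 40 [-0.255  0.664  2.065  1.867  0.773 -1.083] 3.3306690738754696e-15 pre 1.3877787807814457e-15
hook 35 50 [-0.301  0.675  1.99   1.595  0.857 -0.977] 9.629678529618263e-12 pre 1.3877787807814457e-15
hook 35 60 [-0.327  0.693  1.901  1.372  0.961 -0.899] 2.960316243340991e-12 pre 1.1102230246251565e-15
```

Run:
```python
from kin import *
from rig import *
np.set_printoptions(precision=3,suppress=True)
o=get_obs();p,d=camera("scene");cv2.imwrite("pics/s4.png",p[:,:,::-1]);C=cloud(d,camera_params("scene"))
q=o['q'];P=C[d>0];L=(P-[0,0,X[2]])@Rz(q[0])   # into arm plane frame: x radial, y lateral
for z0 in np.arange(-.2,.3,.05):
    m=(L[:,2]>z0)&(L[:,2]<z0+.05)&(abs(L[:,1])<.35)&(L[:,0]<.45)&(L[:,0]>-.15);l=L[m]
    if len(l):print(round(z0,2),len(l),np.percentile(l,[2,50,98],axis=0).ravel())
site=np.array([.430,.331,.035]);seat=np.array([.6095,.1535,.2345])
for th in (30,35,40):
  for h in (60,75,90,100,110):
    Rt=tilt_rot(h,th,1);t=Rt[:,0];q,e=ik(site+.019*t,Rt);el=Rz(q[0])@[X[3]*np.sin(q[1]),0,X[2]+X[3]*np.cos(q[1])]
    Rh=tilt_rot(h-10,th,1);qh,eh=ik(seat-[0,0,.066]+.019*Rh[:,0],Rh)
    print(th,h,q,e,'elbow0',el,'hook',qh,eh)
```

```text
-0.2 592 [ 0.044 -0.057 -0.199  0.063 -0.008 -0.176  0.444  0.325 -0.152]
-0.15 537 [ 0.025 -0.056 -0.149  0.06  -0.011 -0.124  0.068  0.026 -0.101]
-0.1 642 [ 0.027 -0.054 -0.099  0.057 -0.004 -0.073  0.065  0.035 -0.051]
-0.05 1374 [ 0.036 -0.099 -0.048  0.056  0.006 -0.02   0.441  0.264 -0.001]
-0.0 2859 [ 0.029 -0.099  0.001  0.057  0.051  0.028  0.398  0.266  0.049]
0.05 3225 [-0.014 -0.069  0.051  0.332  0.206  0.07   0.421  0.252  0.098]
0.1 2219 [0.085 0.088 0.102 0.352 0.186 0.127 0.379 0.231 0.149]
0.15 1893 [0.293 0.059 0.151 0.344 0.13  0.171 0.366 0.18  0.199]
0.2 461 [0.339 0.095 0.2   0.362 0.137 0.208 0.372 0.168 0.215]
30 60 [ 0.017  1.145  2.305  2.231  1.223 -1.852] 4.2742023912175484e-13 elbow0 [0.536 0.009 0.517] hook [-0.33   0.719  2.016  1.68   0.949 -1.099] 5.551115123125783e-16
30 75 [-0.054  1.072  2.179  1.838  1.073 -1.693] 2.270406085358445e-13 elbow0 [ 0.516 -0.028  0.555] hook [-0.36   0.743  1.869  1.348  1.088 -0.965] 4.362484606930937e-10
30 90 [-0.066  1.027  2.028  1.455  1.055 -1.471] 1.5003375180797202e-13 elbow0 [ 0.502 -0.033  0.579] hook [-0.
[... 1434 characters left out ...]
791337494968e-14
40 75 [ 0.021  0.955  2.162  1.834  0.866 -1.54 ] 1.1102230246251565e-15 elbow0 [0.48  0.01  0.614] hook [-0.303  0.67   1.834  1.193  0.956 -0.763] 3.3306690738754696e-15
40 90 [ 0.001  0.931  2.029  1.422  0.886 -1.336] 3.99180688503975e-12 elbow0 [0.472 0.001 0.625] hook [-0.304  0.713  1.69   0.983  1.15  -0.75 ] 2.0305979120394113e-12
40 100 [ 0.008  0.927  1.934  1.193  0.949 -1.228] 5.738344658474542e-11 elbow0 [0.47  0.004 0.627] hook [-0.29   0.746  1.589  0.873  1.28  -0.764] 4.91025928368883e-11
40 110 [ 0.027  0.93   1.838  1.006  1.036 -1.157] 7.096379039950307e-10 elbow0 [0.471 0.013 0.626] hook [-0.268  0.781  1.487  0.777  1.409 -0.793] 2.8608770540707533e-10
```

View pics/s4.png

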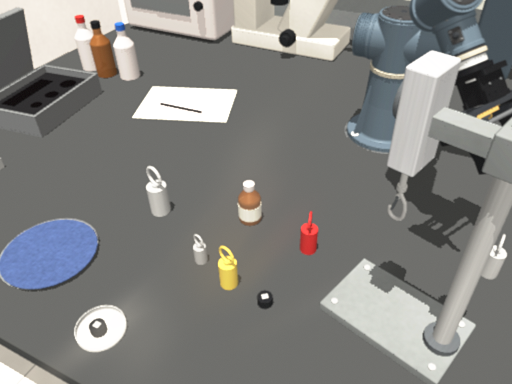

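```bash
python3 - <<'E'
from kin import *
np.set_printoptions(precision=3,suppress=True)
Rt=tilt_rot(90,33,1)
for p in ([.42,.25,.2],[.43,.25,.15],[.43,.276,.069],[.43,.347,.0226]):print(ik(np.array(p),Rt))
E
python3 st.py .42 .25 .20 90 33 1
```

```text
(array([-0.282,  0.58 ,  2.074,  1.05 ,  1.19 , -1.065]), np.float64(2.915445662665661e-11))
(array([-0.276,  0.703,  2.069,  1.101,  1.132, -1.176]), np.float64(8.595846257009043e-11))
(array([-0.215,  0.897,  2.068,  1.251,  1.042, -1.371]), np.float64(1.1102230246251565e-15))
(array([-0.047,  1.002,  2.029,  1.452,  1.004, -1.44 ]), np.float64(3.480549182199866e-13))
12.5333 [ 0.018  0.239  2.21   1.124  0.653 -0.42 ] [0.39  0.286 0.233] [-1.642  1.105 -0.962] 0.08698279404227136
(array([1.519, 4.325, 3.485]), array([-3.033,  2.981, -3.465]))
```

>>> send_rows(
  steps=[
    [[0.2,0.7,0.6,-0.5,0.5,-0.6],[0.2,0.7,0.6,-0.5,0.5,-0.6],[0.2,0.7,0.6,-0.5,0.5,-0.6],[0.2,0.7,0.6,-0.5,0.5,-0.6],[0.2,0.7,0.6,-0.5,0.5,-0.6],[0,0,0,0,0,0]],
  ],
)

```text
time: 13.03
position: [0.4156, 0.2611, 0.2053]
tool_rot: [0.688, 0.657, -0.227, 0.208]
ft_force: [1.4, -0.6, 0.1]
grip_width: 0.087
```

```bash
python3 st.py .43 .25 .15 90 33 1
```

```text
13.0333 [-0.243  0.53   2.098  1.075  1.126 -0.994] [0.416 0.261 0.205] [ 1.362 -0.64   0.069] 0.0869662904826569
(array([2.391, 1.559, 5.078]), array([-0.366,  0.474, -0.329]))
```

>>> send_rows(
  steps=[
    [[0.3,0.3,0.8,-0.1,0.15,-0.1],[0.5,0.3,0.9,-0.1,0.15,-0.1],[0.5,0.3,0.9,-0.1,0.1,-0.1],[0.5,0.3,0.9,0,0,0],[0.5,0.2,0.9,0,0,0],[0,0,0,0,0,0]],
  ],
)

```text
time: 13.53
position: [0.4274, 0.256, 0.1542]
tool_rot: [0.676, 0.676, -0.211, 0.205]
ft_force: [0.3, -0.4, -0.6]
grip_width: 0.0872
```

```bash
python3 st.py .43 .27 .075 90 33 1;  python3 - <<'E'
from rig import *
import cv2
p,d=camera("wrist");cv2.imwrite("pics/wrist5.png",p[:,:,::-1])
E
```

```text
13.5333 [-0.254  0.68   2.071  1.099  1.116 -1.139] [0.427 0.256 0.154] [ 0.323 -0.38  -0.608] 0.08715500667047198
(array([5.606, 0.315, 5.763]), array([-0.069,  0.202,  0.019]))
```

View pics/wrist5.png

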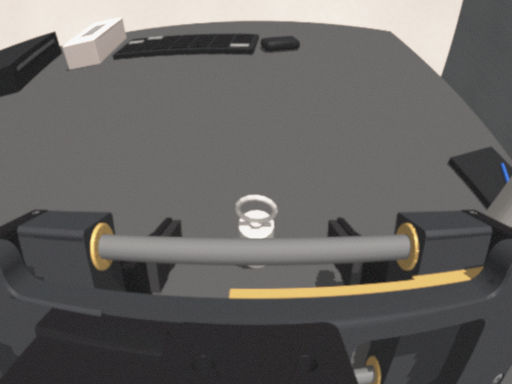

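The wrist picture shows the weight centred at (257,215), with its ring face-on to the tool as planned. Nothing stands between.

>>> send_rows(
  steps=[
    [[0.8,0.1,1.0,0,0.1,0],[1,0.1,1.2,0,0.1,0],[1,0,1.2,0,0,0],[1,0,1,0,0,0],[0.8,0,0.7,0,0,0],[0,0,0,0,0,0]],
  ],
)

```text
time: 14.08
position: [0.4268, 0.2697, 0.0895]
tool_rot: [0.677, 0.678, -0.202, 0.2]
ft_force: [-0.4, 0.7, -0.4]
grip_width: 0.0871
```

```bash
python3 st.py .43 .347 .0226 90 33 1
```

```text
14.0833 [-0.23   0.848  2.079  1.212  1.056 -1.326] [0.427 0.27  0.089] [-0.402  0.688 -0.385] 0.08707212638208332
(array([10.132,  0.34 ,  1.381]), array([-0.018,  0.015,  0.021]))
```

>>> send_rows(
  steps=[
    [[0.6,0.1,0.8,0,0,0],[1,0.1,0.5,0,0,0],[1.5,0.1,0.1,0,0,0],[1.5,0,0,0,0,0],[1.5,0,0,0,0,0],[1,0,0,0,0,0],[0,0,0,0,0,0]],
  ],
)

```text
time: 14.67
position: [0.4305, 0.3257, 0.0422]
tool_rot: [0.678, 0.678, -0.201, 0.202]
ft_force: [-0.8, -0.5, -0.7]
grip_width: 0.087
```

```bash
python3 st.py .43 .347 .0226 90 33 1
```

```text
14.6667 [-0.097  0.958  2.047  1.389  1.013 -1.412] [0.43  0.326 0.042] [-0.806 -0.537 -0.728] 0.0870209360288337
(array([ 2.85 , -0.053,  0.48 ]), array([ 0.012,  0.01 , -0.011]))
```

>>> send_rows(
  steps=[
    [[0.8,0,0.25,0,0,0],[0.9,0,0.2,0,0,0],[0.7,0,0.1,0,0,0],[0.3,0,0,0,0,0],[0,0,0,0,0,0]],
  ],
)

```text
time: 15.08
position: [0.431, 0.3474, 0.023]
tool_rot: [0.678, 0.677, -0.2, 0.202]
ft_force: [-0.7, -0.1, 0.0]
grip_width: 0.0871
```

```bash
python3 st.py .43 .347 .0226 90 33 1
python3 - <<'E'
from rig import *
import cv2
p,d=camera("wrist");cv2.imwrite("pics/wrist6.png",p[:,:,::-1])
E
```

```text
15.0833 [-0.046  1.001  2.028  1.455  1.003 -1.442] [0.431 0.347 0.023] [-0.652 -0.105  0.025] 0.08706443374595133
(array([-0.016, -0.096,  0.055]), array([ 0.033,  0.007, -0.022]))
```

View pics/wrist6.png

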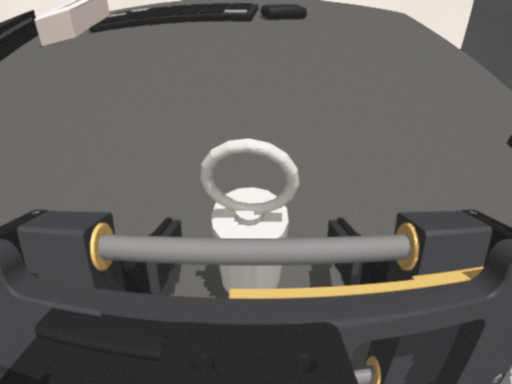

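The cylinder is between the open fingers, with its ring clear at (249,178). I close on it.

>>> send_rows(
  steps=[
    [[0,0,0,0,0,0],[0,0,0,0,0,0],[0,0,0,0,0,0],[0,0,0,0,0,0],[0,0,0,0,0,0],[0,0,0,0,0,0],[0,0,0,0,0,0],[0,0,0,0,0,0]],
  ],
  gripper=1,
  force=35,
)

```text
time: 15.8
position: [0.4319, 0.346, 0.0239]
tool_rot: [0.679, 0.677, -0.2, 0.202]
ft_force: [-3.6, -0.8, 2.3]
grip_width: 0.0416
```

>>> send_rows(
  steps=[
    [[0,0,0,0,0,0],[0,0,0,0,0,0],[0,0,0,0,0,0]],
  ],
)

```text
time: 16.05
position: [0.4299, 0.3464, 0.0243]
tool_rot: [0.678, 0.678, -0.2, 0.202]
ft_force: [-1.0, -0.6, 1.1]
grip_width: 0.035
```

```bash
python3 st.py .43 .29 .2 90 33 1
python3 - <<'E'
from rig import *
from h import *
np.set_printoptions(precision=4,suppress=True)
p,d=camera("top");cv2.imwrite("pics/top6.png",p[:,:,::-1]);C=cloud(d,camera_params("top"))
P=C[240:330,10:80].reshape(-1,3);P=P[(np.hypot(P[:,0]-.43,P[:,1]-.331)<.028)]
r=P[(P[:,2]>.066)&(P[:,2]<.115)];print(len(r),r.mean(0))
ev,V=np.linalg.eigh(np.cov(r[:,:2].T));print(ev**.5,np.degrees(np.arctan2(V[1,1],V[0,1])))
E
```

```text
16.05 [-0.049  0.999  2.032  1.452  1.005 -1.442] [0.43  0.346 0.024] [-1.001 -0.589  1.102] 0.035042369150767874
(array([-14.292,   0.059, -11.67 ]), array([ 0.021, -0.004, -0.014]))
2 [0.4286 0.3178 0.0663]
[   nan 0.0043] 46.99596900961897<stdin>:7: RuntimeWarning: invalid value encountered in sqrt
```

>>> send_rows(
  steps=[
    [[-0.5,0,-0.8,0,0,0],[-1.1,0,-1.7,0,0,0],[-1.3,0,-2,0,0,0],[-1.3,0,-2,0,0,0],[-1.3,0,-2,0,0,0],[-1.3,0,-2,0,0,0],[-1.1,0,-1.7,0,0,0],[-0.5,0,-0.8,0,0,0]],
  ],
)

```text
time: 16.77
position: [0.4314, 0.3437, 0.1763]
tool_rot: [0.677, 0.673, -0.212, 0.209]
ft_force: [1.2, 0.9, -4.4]
grip_width: 0.0352
```

```bash
python3 st.py .43 .10 .184 85 33 1
```

```text
16.7667 [-0.044  0.629  2.032  1.231  1.061 -1.01 ] [0.431 0.344 0.176] [ 1.158  0.888 -4.447] 0.035200105526933104
(array([-20.5  ,   0.011,  13.192]), array([0.408, 0.264, 0.656]))
```

>>> send_rows(
  steps=[
    [[-1.5,0,0.9,0.1,0.1,0.1],[-2.4,0,1.5,0.1,0.1,0.1],[-2.7,0,1.7,0.1,0.05,0.1],[-2.7,0,1.7,0.1,0,0.1],[-2.7,0,1.7,0,0,0.1],[-2.7,0,1.7,0,0,0.1],[-2.5,0,1.6,0,0,0],[-1.5,0,1,0,0,0]],
  ],
)

```text
time: 17.43
position: [0.4185, 0.1136, 0.183]
tool_rot: [0.701, 0.648, -0.214, 0.206]
ft_force: [0.6, 1.4, -5.5]
grip_width: 0.035
```

```bash
python3 st.py .597 .116 .184 80 33 1
```

```text
17.4333 [-0.599  0.605  2.078  0.861  1.236 -1.164] [0.418 0.114 0.183] [ 0.643  1.402 -5.473] 0.03498871973178435
(array([ 1.363, 17.782, -0.813]), array([0.616, 0.255, 0.725]))
```

>>> send_rows(
  steps=[
    [[0.1,1.5,0,0.1,0.05,0.1],[0.1,2.2,0,0.1,0.05,0.1],[0.1,2.4,0,0.1,0.05,0.1],[0.1,2.4,0,0.1,0,0.1],[0,2.4,0,0,0,0.1],[0,2.2,0,0,0,0],[0,1.5,0,0,0,0],[0,0.8,0,0,0,0]],
  ],
)

```text
time: 18.1
position: [0.5766, 0.0854, 0.1766]
tool_rot: [0.726, 0.617, -0.229, 0.197]
ft_force: [-0.4, 0.1, -4.9]
grip_width: 0.0347
```

```bash
python3 st.py .597 .116 .184 80 33 1
```

```text
18.1 [-0.491  0.7    1.729  0.93   1.304 -0.878] [0.577 0.085 0.177] [-0.402  0.079 -4.864] 0.034659264822769355
(array([ 2.312,  1.522, -2.529]), array([0.097, 0.368, 0.094]))
```

>>> send_rows(
  steps=[
    [[0,0.6,-0.4,0.1,0.2,0.1],[0,0.6,-0.4,0,0.15,0],[0,0.3,-0.3,0,0,0],[0,0,0,0,0,0]],
  ],
)

```text
time: 18.43
position: [0.5921, 0.0891, 0.1851]
tool_rot: [0.734, 0.616, -0.219, 0.182]
ft_force: [-0.6, 0.4, -5.1]
grip_width: 0.0349
```

```bash
python3 st.py .597 .116 .184 80 33 1;  python3 - <<'E'
from rig import *
from h import *
np.set_printoptions(precision=4,suppress=True)
for n in ("scene","top"):
    p,d=camera(n);np.savez(n+"7.npz",p=p,d=d)
    a,b=(330,150) if n=="scene" else (70,130)
    c=p[b:b+130,a:a+120];cv2.imwrite(f"pics/{n}7.png",cv2.resize(c,None,fx=4.5,fy=4.5,interpolation=cv2.INTER_CUBIC)[:,:,::-1])
E
```

```text
18.4333 [-0.484  0.711  1.698  0.962  1.333 -0.853] [0.592 0.089 0.185] [-0.574  0.365 -5.11 ] 0.0349161531373675
(array([ 2.346,  0.016, -1.401]), array([-0.034,  0.019,  0.008]))
```

View pics/scene7.png

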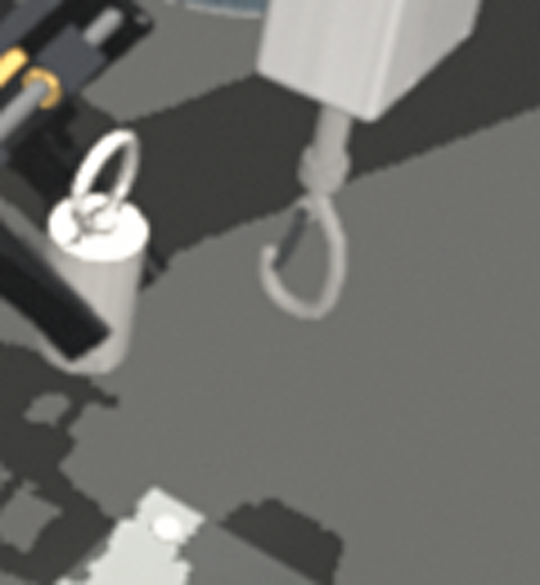

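View pics/top7.png

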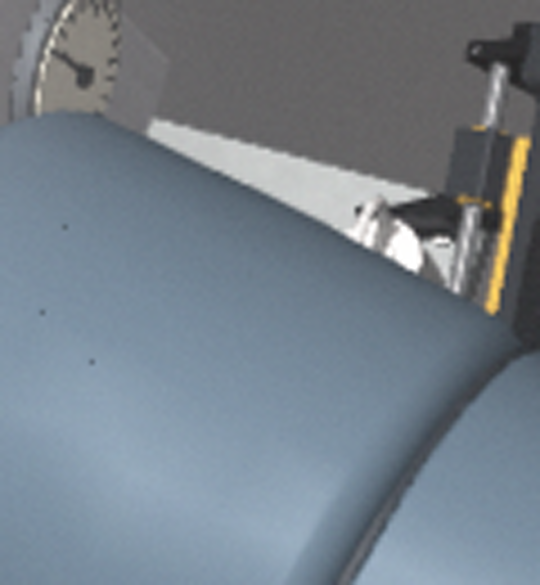

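Run:
```python
from rig import *
from h import *
np.set_printoptions(precision=4,suppress=True)
h=np.radians(73.9);S=np.array([[np.cos(h),np.sin(h),0],[-np.sin(h),np.cos(h),0],[0,0,1]]);O=np.array([.6095,.1535,0])
o=get_obs();tc=o['position'];a=np.radians(80);ringp=tc+[-.0155*np.cos(a),-.0155*np.sin(a),.0767];print('ring pred stand',S@(ringp-O),'world',ringp)
for n in ("scene","top"):
    z=np.load(n+"7.npz");C=cloud(z['d'],camera_params(n))
    P=C.reshape(-1,3);d=P-ringp
    m=(np.hypot(d[:,0],d[:,1])<.026)&(d[:,2]>-.036)&(d[:,2]<.01);r=P[m]
    rs=(r-O)@S.T
    ev,V=np.linalg.eigh(np.cov(rs[:,:2].T));print(n,'ring',len(r),r.mean(0),'stand mean',rs.mean(0),'max z',np.sort(r[:,2])[-5:],'angle in stand',np.degrees(np.arctan2(V[1,1],V[0,1])),ev**.5)
    ca=np.radians(0)
    m=(np.hypot(d[:,0],d[:,1])<.026)&(d[:,2]>-.10)&(d[:,2]<-.045);c=P[m]
    from scipy.optimize import least_squares
    if len(c)>20:
        s=least_squares(lambda x:np.hypot(c[:,0]-x[0],c[:,1]-x[1])-.018,ringp[:2],loss='soft_l1',f_scale=.002);print('axis',s.x,len(c))
    # hook pts
    Q=(P-O)@S.T;m=(abs(Q[:,0])<.03)&(abs(Q[:,1])<.012)&(Q[:,2]>.215)&(Q[:,2]<.33);q=Q[m]
    for z0 in np.arange(.22,.33,.005):
        k=q[(q[:,2]>z0)&(q[:,2]<=z0+.005)]
        if len(k):print(n,round(z0,3),len(k),'x',k[:,0].min(),k[:,0].max(),'y',k[:,1].mean())
    m=(Q[:,0]>-.3)&(Q[:,0]<.3)&(Q[:,2]>.3)&(abs(Q[:,1])<.3)
    q=Q[m];g=np.maximum(np.abs(q-[0,0,.413])-[.025,.033,.075],0);dist=np.linalg.norm(g,axis=1)
    p=z['p'].reshape(-1,3)[m].astype(int);blue=(p[:,2]>p[:,0]+25)
    if blue.any():i=np.argmin(np.where(blue,dist,9));print('arm-gauge',dist[i],q[i])
    zz=Q[(abs(Q[:,0])<.03)&(abs(Q[:,1])<.04)&(Q[:,2]>.325)&(Q[:,2]<.35)];print('gauge low z',np.sort(zz[:,2])[:8])
```

```text
ring pred stand [-0.0823 -0.0021  0.2614] world [0.5887 0.0739 0.2614]
scene ring 162 [0.5933 0.0773 0.2437] stand mean [-0.0777 -0.0056  0.2437] max z [0.2635 0.2636 0.2636 0.2637 0.2646] angle in stand 89.68838434871358 [0.0019 0.0118]
axis [0.5901 0.0766] 356
scene 0.225 9 x -0.006967338684857851 0.004669723283914473 y -0.0024755687085741035
scene 0.23 41 x -0.011052881760710117 0.012722022050067108 y -0.0016763634186831577
scene 0.235 20 x -0.01367014682647459 0.013613941125068415 y -0.00196584913039139
scene 0.24 23 x -0.014059046953457428 0.014959888367153767 y -0.002159370753068569
scene 0.245 25 x -0.015336656881494555 0.01467146510743835 y -0.0014287396351641806
scene 0.25 18 x -0.007272306335842505 0.014849377558878515 y -0.002765116206139239
scene 0.255 21 x -0.007300049278525362 0.013933386344956602 y -0.0027130274226112527
scene 0.26 19 x -0.006101786337681769 0.012718019379859924 y -0.0021684134767487057
scene 0.265 19 x -0.004251680914245055 0.011052869079727835 y -0.0024483559066083987
scene 0.27 27 x -0.005776646380044979 0.008571955674095915 y -0.0031238925705689663
[... 497 characters left out ...]
137276
scene 0.305 20 x -0.003202468330105095 0.0040574795337976885 y -0.003925879336837064
scene 0.31 20 x -0.0035951051666309555 0.004306475775527592 y -0.0036674966877390976
scene 0.315 12 x -0.004023049760833466 0.0029182918535280346 y -0.004603773088469204
arm-gauge 0.1951648820396049 [-0.22   -0.0262  0.3312]
gauge low z [0.3391 0.3392 0.3394 0.3399 0.3399 0.3401 0.3401 0.3402]
top ring 78 [0.5986 0.0724 0.244 ] stand mean [-0.0809 -0.012   0.244 ] max z [0.2655 0.2664 0.2665 0.2673 0.2675] angle in stand 96.42277261247352 [0.0034 0.0054]
axis [0.5955 0.0753] 58
arm-gauge 0.19689213601630642 [-0.2217 -0.0255  0.3304]
gauge low z [0.3421 0.3433 0.3439 0.3444 0.345  0.3452 0.3457 0.3459]
```

```bash
cat > rg.py <<'E'
from rig import *
from h import *
import sys
np.set_printoptions(precision=2,suppress=True)
h=np.radians(73.9);S=np.array([[np.cos(h),np.sin(h),0],[-np.sin(h),np.cos(h),0],[0,0,1]]);O=np.array([.6095,.1535,.2347])
Rt=tilt_rot(80,33,1);off=Rt.T@(np.array([-.0155*np.cos(np.radians(80)),-.0155*np.sin(np.radians(80)),.0767])+S.T@[.003,-.001,-.001])
def ring(o):
    Ro=R.from_quat(o['tool_rot']).as_matrix();return S@(o['position']+Ro@off-O),Ro
if __name__=="__main__":
    o=get_obs();r,Ro=ring(o);t=np.array([float(v) for v in sys.argv[1:4]])
    print('t',o['time'],'ring rel seat mm (stand)',r*1000,'F stand',S@o['ft_force'],'grip',o['grip_width'])
    print('tool shift cm to',t,Ro.T@S.T@(t/1000-r)*100,'turn',np.degrees(R.from_matrix(Ro.T@Rt).as_rotvec())/6,'tilt deg of held weight',np.degrees(np.arccos((Ro@Rt.T)[2,2])))
    print('unit cm: x',Ro.T@S.T@[1,0,0],'y',Ro.T@S.T@[0,1,0],'z',Ro.T@S.T@[0,0,1])
E
python3 rg.py -30 0 25
```

```text
t 18.5333 ring rel seat mm (stand) [-79.06  -3.36  25.75] F stand [-0.13  1.15 -4.28] grip 0.03488092990920155
tool shift cm to [-30.   0.  25.] [ 4.16  0.18 -2.62] turn [-0.04  0.02  0.02] tilt deg of held weight 0.2788828341099363
unit cm: x [ 0.83  0.11 -0.54] y [ 0.09 -0.99 -0.05] z [-0.55 -0.   -0.84]
```

>>> send_rows(
  steps=[
    [[0.9,0.05,-0.6,0,0,0],[1.2,0.05,-0.8,0,0,0],[1.2,0.05,-0.8,0,0,0],[0.7,0,-0.4,0,0,0],[0,0,0,0,0,0],[0,0,0,0,0,0]],
  ],
)

```text
time: 19.03
position: [0.5986, 0.1424, 0.1845]
tool_rot: [0.733, 0.617, -0.221, 0.18]
ft_force: [0.4, -0.4, -4.8]
grip_width: 0.0353
```

```bash
python3 rg.py -22 0 25
python3 - <<'E'
from rig import *
from rg import *
np.set_printoptions(precision=4,suppress=True)
o=get_obs();rp,_=ring(o);p,d=camera("scene");np.savez("scene8.npz",p=p,d=d)
c=p[150:250,340:440];cv2.imwrite("pics/scene8.png",cv2.resize(c,None,fx=6,fy=6,interpolation=cv2.INTER_CUBIC)[:,:,::-1])
Q=(cloud(d,camera_params("scene")).reshape(-1,3)-O)@S.T
e=Q-rp;m=(np.hypot(e[:,0],e[:,1])<.026)&(e[:,2]>-.036)&(e[:,2]<.01)&(Q[:,0]<-.017);r=Q[m];print(rp,len(r),r.mean(0),np.sort(r[:,2])[-5:])
from scipy.optimize import least_squares
c=Q[(np.hypot(e[:,0],e[:,1])<.026)&(e[:,2]>-.10)&(e[:,2]<-.045)];s=least_squares(lambda x:np.hypot(c[:,0]-x[0],c[:,1]-x[1])-.018,rp[:2],loss='soft_l1',f_scale=.002);print('axis',s.x,len(c))
E
```

```text
t 19.0333 ring rel seat mm (stand) [-25.88   4.05  25.53] F stand [-0.24 -0.5  -4.78] grip 0.03525550472159912
tool shift cm to [-22.   0.  25.] [ 0.31  0.44 -0.15] turn [-0.07  0.01  0.05] tilt deg of held weight 0.5382266340140968
unit cm: x [ 0.83  0.11 -0.54] y [ 0.09 -0.99 -0.05] z [-0.55 -0.01 -0.84]
[-0.0259  0.004   0.0255] 180 [-0.0248  0.0022  0.0087] [0.028  0.028  0.0283 0.0287 0.0292]
axis [-0.0265  0.0027] 442
```

View pics/scene8.png

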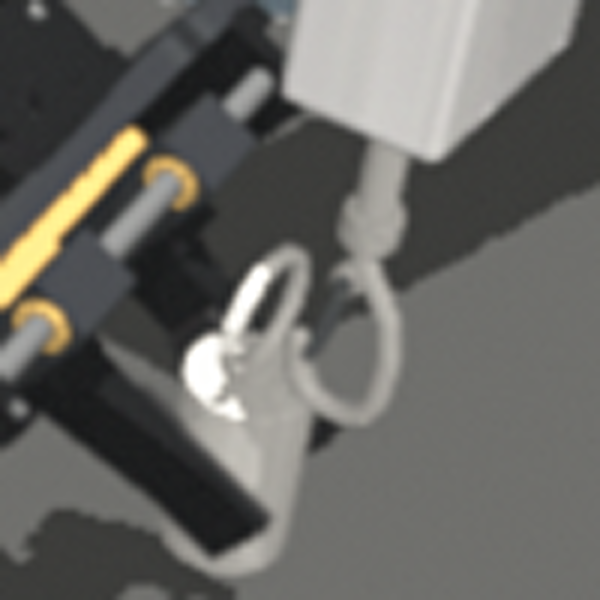

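The picture shows the ring's top at (290,250) just outside the gate, level with the mouth, and the hook tip at (297,340). The camera puts the ring at (-26, +3, +25) mm from the seat, which agrees with the arm. I correct y, then push in.

>>> send_rows(
  steps=[
    [[0,0.35,0,0,0,0],[0,0.1,0,0,0,0],[0,0,0,0,0,0]],
  ],
)

```text
time: 19.33
position: [0.6034, 0.141, 0.1844]
tool_rot: [0.733, 0.617, -0.221, 0.18]
ft_force: [0.5, 0.7, -5.0]
grip_width: 0.035
```

```bash
python3 rg.py -12 0 25
```

```text
t 19.3333 ring rel seat mm (stand) [-25.95  -0.93  25.39] F stand [ 0.83 -0.33 -5.02] grip 0.034974733882879826
tool shift cm to [-12.   0.  25.] [ 1.19  0.06 -0.73] turn [-0.08  0.02  0.05] tilt deg of held weight 0.5571188163076112
unit cm: x [ 0.83  0.11 -0.54] y [ 0.09 -0.99 -0.05] z [-0.55 -0.01 -0.84]
```

>>> send_rows(
  steps=[
    [[0.5,0.0,-0.3,0,0,0],[0.5,0,-0.3,0,0,0],[0.2,0,-0.1,0,0,0],[0,0,0,0,0,0]],
  ],
)

```text
time: 19.67
position: [0.6069, 0.1541, 0.1835]
tool_rot: [0.734, 0.616, -0.221, 0.18]
ft_force: [-0.1, 0.5, -5.3]
grip_width: 0.0352
```

```bash
python3 rg.py -2 0 23
```

```text
t 19.6667 ring rel seat mm (stand) [-12.32  -0.61  24.52] F stand [ 0.5   0.2  -5.27] grip 0.03516407877340043
tool shift cm to [-2.  0. 23.] [ 0.95  0.05 -0.44] turn [-0.09  0.02  0.03] tilt deg of held weight 0.5320334648634759
unit cm: x [ 0.83  0.1  -0.54] y [ 0.09 -0.99 -0.05] z [-0.55 -0.01 -0.84]
```

>>> send_rows(
  steps=[
    [[0.4,0.03,-0.25,0,0,0],[0.4,0.03,-0.2,0,0,0],[0,0,0,0,0,0],[0,0,0,0,0,0]],
  ],
)

```text
time: 20.0
position: [0.6094, 0.1632, 0.182]
tool_rot: [0.734, 0.616, -0.222, 0.18]
ft_force: [0.2, -2.0, -4.2]
grip_width: 0.035
```

```bash
python3 rg.py -4 0 15;python3 - <<'E'
from rig import *
from rg import *
np.set_printoptions(precision=4,suppress=True)
o=get_obs();rp,_=ring(o);p,d=camera("scene")
c=p[150:250,340:440];cv2.imwrite("pics/scene9.png",cv2.resize(c,None,fx=6,fy=6,interpolation=cv2.INTER_CUBIC)[:,:,::-1])
Q=(cloud(d,camera_params("scene")).reshape(-1,3)-O)@S.T
e=Q-rp
from scipy.optimize import least_squares
c=Q[(np.hypot(e[:,0],e[:,1])<.026)&(e[:,2]>-.10)&(e[:,2]<-.045)];s=least_squares(lambda x:np.hypot(c[:,0]-x[0],c[:,1]-x[1])-.018,rp[:2],loss='soft_l1',f_scale=.002);print('axis',s.x,len(c))
E
```

```text
t 20.0 ring rel seat mm (stand) [-2.74 -0.5  23.08] F stand [-1.84 -0.69 -4.19] grip 0.03503125567980491
tool shift cm to [-4.  0. 15.] [ 0.34 -0.06  0.74] turn [-0.09  0.04  0.02] tilt deg of held weight 0.5632919542253102
unit cm: x [ 0.83  0.1  -0.55] y [ 0.09 -0.99 -0.05] z [-0.55 -0.01 -0.84]
axis [-0.0037 -0.0025] 467
```

View pics/scene9.png

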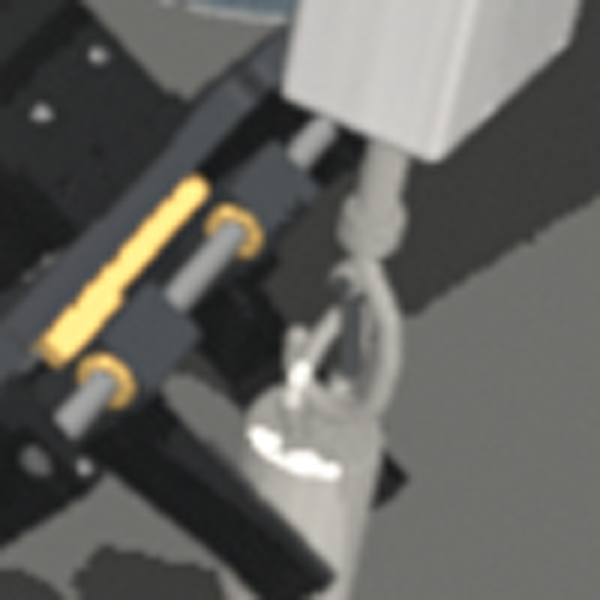

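The reaction on the gate is about 1.8 N, and the picture shows the gate at (350,330) pressed inward with the ring's bar inside the tip. Now down.

>>> send_rows(
  steps=[
    [[0.25,-0.05,0.55,0,0,0],[0.3,0,0.5,0,0,0],[0.25,0,0.4,0,0,0],[0,0,0,0,0,0]],
  ],
)

```text
time: 20.38
position: [0.6087, 0.162, 0.1647]
tool_rot: [0.735, 0.616, -0.221, 0.18]
ft_force: [0.2, 0.4, -5.4]
grip_width: 0.0348
```

```bash
python3 rg.py -3 0 0
```

```text
t 20.3833 ring rel seat mm (stand) [-4.25 -0.05  5.77] F stand [ 0.41 -0.11 -5.39] grip 0.034844509226328826
tool shift cm to [-3.  0.  0.] [0.42 0.01 0.41] turn [-0.08  0.03  0.01] tilt deg of held weight 0.4902611558045484
unit cm: x [ 0.83  0.1  -0.54] y [ 0.09 -0.99 -0.05] z [-0.55 -0.01 -0.84]
```

>>> send_rows(
  steps=[
    [[0.3,0,0.2,0,0,0],[0.25,0,0.15,0,0,0],[0.15,0,0.15,0,0,0],[0,0,0,0,0,0]],
  ],
)

```text
time: 20.72
position: [0.6093, 0.166, 0.1561]
tool_rot: [0.735, 0.616, -0.221, 0.179]
ft_force: [-1.6, -1.3, -2.7]
grip_width: 0.0349
```

```bash
python3 rg.py 0 0 -2.5
```

```text
t 20.7167 ring rel seat mm (stand) [-0.4   0.32 -2.96] F stand [-1.65  1.2  -2.67] grip 0.03493818998869773
tool shift cm to [ 0.   0.  -2.5] [ 0.01  0.04 -0.06] turn [-0.1  -0.    0.02] tilt deg of held weight 0.5417557078036419
unit cm: x [ 0.83  0.1  -0.54] y [ 0.09 -0.99 -0.05] z [-0.54 -0.01 -0.84]
```

>>> send_rows(
  steps=[
    [[0,0.02,0.2,0,0,0],[0,0,0,0,0,0],[0,0,0,0,0,0]],
  ],
)

```text
time: 20.97
position: [0.6094, 0.1658, 0.1562]
tool_rot: [0.735, 0.617, -0.219, 0.178]
ft_force: [-0.9, -0.0, -1.4]
grip_width: 0.0351
```

```bash
python3 rg.py 0 0 -2.5;python3 - <<'E'
from rig import *
from rg import *
p,d=camera("scene")
c=p[150:250,340:440];cv2.imwrite("pics/scene10.png",cv2.resize(c,None,fx=6,fy=6,interpolation=cv2.INTER_CUBIC)[:,:,::-1])
E
```

```text
t 20.9667 ring rel seat mm (stand) [-0.91  0.24 -2.89] F stand [-0.29  0.89 -1.41] grip 0.03506288113468121
tool shift cm to [ 0.   0.  -2.5] [ 0.05  0.03 -0.08] turn [-0.08 -0.04  0.02] tilt deg of held weight 0.5573374198599854
unit cm: x [ 0.84  0.1  -0.54] y [ 0.09 -0.99 -0.05] z [-0.54 -0.01 -0.84]
```

View pics/scene10.png

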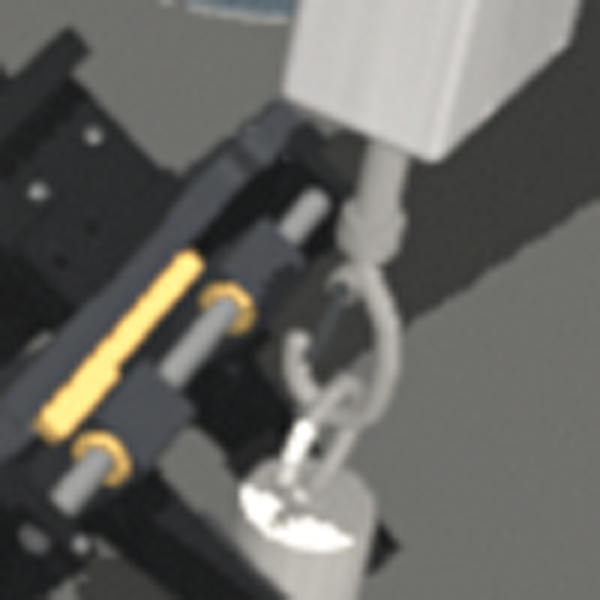

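The ring's bar sits in the bowl at (345,390). The gate shows as a dark bar from (345,290) to (315,350), shut above it. Most of the load is on the hook, so I release.

>>> send_rows(
  steps=[
    [[0,0,0,0,0,0],[0,0,0,0,0,0],[0,0,0,0,0,0],[0,0,0,0,0,0],[0,0,0,0,0,0],[0,0,0,0,0,0],[0,0,0,0,0,0],[0,0,0,0,0,0]],
  ],
  gripper=0,
)

```text
time: 21.68
position: [0.611, 0.1662, 0.1593]
tool_rot: [0.736, 0.616, -0.216, 0.178]
ft_force: [-0.4, 0.0, 0.7]
grip_width: 0.0803
```

```bash
python3 rg.py 0 0 -2.5;python3 - <<'E'
from rig import *
from rg import *
p,d=camera("scene")
c=p[150:250,340:440];cv2.imwrite("pics/scene11.png",cv2.resize(c,None,fx=6,fy=6,interpolation=cv2.INTER_CUBIC)[:,:,::-1])
E
```

```text
t 21.6833 ring rel seat mm (stand) [-0.39 -0.94  0.2 ] F stand [-0.07  0.37  0.69] grip 0.08030856926015303
tool shift cm to [ 0.   0.  -2.5] [ 0.19 -0.09  0.2 ] turn [-0.06 -0.08 -0.01] tilt deg of held weight 0.5774606267483846
unit cm: x [ 0.84  0.1  -0.53] y [ 0.09 -0.99 -0.05] z [-0.54 -0.   -0.84]
```

View pics/scene11.png

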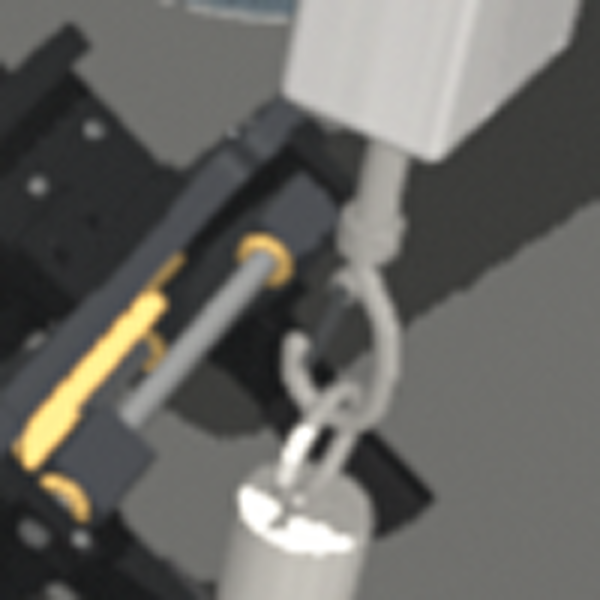

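>>> send_rows(
  steps=[
    [[-0.5,0,0.15,0,0,0],[-0.9,0,0.3,0,0,0],[-1.2,0,0.4,0,0,0],[-1.5,0,0.5,0,0,0],[-1.5,0,0.5,0,0,0],[-1.5,0,0.5,0,0,0],[-1.5,0,0.5,0,0,0],[-1.5,0,0.5,0,0,0]],
  ],
)

```text
time: 22.4
position: [0.59, 0.0575, 0.1869]
tool_rot: [0.735, 0.617, -0.217, 0.177]
ft_force: [0.2, 0.4, 0.4]
grip_width: 0.0871
```

```bash
python3 rg.py 0 0 -2.5;python3 - <<'E'
from rig import *
from rg import *
np.set_printoptions(precision=4,suppress=True)
from scipy.optimize import least_squares
for k in range(2):
    p,d=camera("scene")
    Q=(cloud(d,camera_params("scene")).reshape(-1,3)-O)@S.T
    m=(np.hypot(Q[:,0],Q[:,1])<.03)
    for a,b in ((-.096,-.07),(-.07,-.045)):
        c=Q[m&(Q[:,2]>a)&(Q[:,2]<b)];s=least_squares(lambda x:np.hypot(c[:,0]-x[0],c[:,1]-x[1])-.018,[0,0],loss='soft_l1',f_scale=.002);print('axis',a,s.x,len(c))
    c=Q[m&(Q[:,2]<-.05)];print('low z',np.sort(c[c[:,2]>-.15][:,2])[:3])
cv2.imwrite("pics/scene12f.png",p[:,:,::-1])
c=p[150:250,340:440];cv2.imwrite("pics/scene12.png",cv2.resize(c,None,fx=6,fy=6,interpolation=cv2.INTER_CUBIC)[:,:,::-1])
E
```

```text
t 22.4 ring rel seat mm (stand) [-110.69  -11.06   27.81] F stand [ 0.41 -0.12  0.44] grip 0.08710338655859322
tool shift cm to [ 0.   0.  -2.5] [11.01  0.08 -3.42] turn [-0.06 -0.08  0.02] tilt deg of held weight 0.6271180920500384
unit cm: x [ 0.84  0.1  -0.54] y [ 0.09 -0.99 -0.05] z [-0.54 -0.01 -0.84]
axis -0.096 [-0.0015 -0.0002] 238
axis -0.07 [-0.0012  0.0001] 243
low z [-0.1038 -0.1038 -0.1037]
axis -0.096 [-0.0012 -0.0003] 238
axis -0.07 [-0.0011  0.    ] 252
low z [-0.105  -0.1041 -0.1039]
```

View pics/scene12.png

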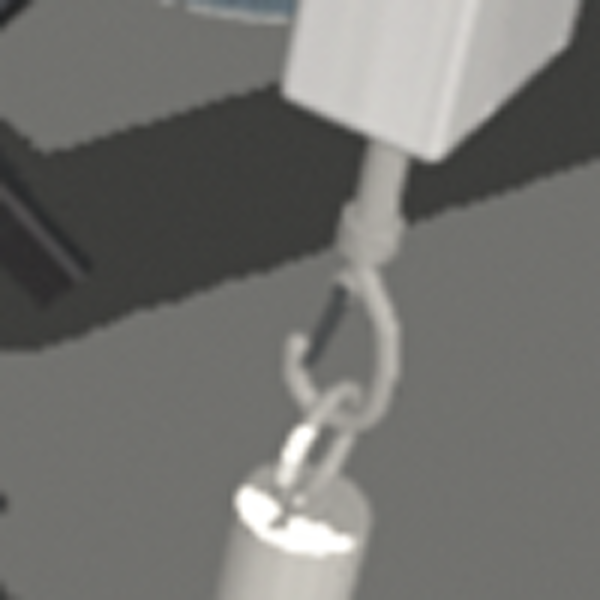

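View pics/scene12f.png

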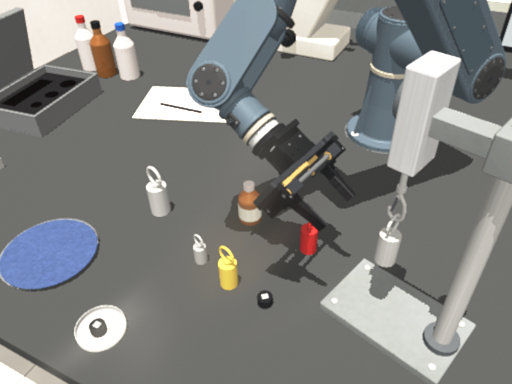

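The weight hangs upright with the gate shut. The bystanders stand where they were and the gripper is clear. I let it settle, check again and hand in.

>>> send_rows(
  steps=[
    [[0,0,0,0,0,0],[0,0,0,0,0,0],[0,0,0,0,0,0],[0,0,0,0,0,0],[0,0,0,0,0,0],[0,0,0,0,0,0],[0,0,0,0,0,0],[0,0,0,0,0,0]],
  ],
)

```text
time: 23.17
position: [0.5899, 0.0573, 0.1869]
tool_rot: [0.736, 0.617, -0.217, 0.177]
ft_force: [0.6, 0.2, 0.1]
grip_width: 0.0869
```

>>> send_rows(
  steps=[
    [[0,0,0,0,0,0],[0,0,0,0,0,0],[0,0,0,0,0,0],[0,0,0,0,0,0],[0,0,0,0,0,0],[0,0,0,0,0,0],[0,0,0,0,0,0],[0,0,0,0,0,0]],
  ],
)

```text
time: 23.83
position: [0.5898, 0.0579, 0.1868]
tool_rot: [0.736, 0.617, -0.217, 0.177]
ft_force: [-0.6, -0.2, -0.5]
grip_width: 0.0872
```

Run:
```python
from rig import *
from rg import *
np.set_printoptions(precision=4,suppress=True)
from scipy.optimize import least_squares
C0=cloud(np.load("scene0.npz")['d'],camera_params("scene"))
for k in range(3):
    p,d=camera("scene")
    C=cloud(d,camera_params("scene"));Q=(C.reshape(-1,3)-O)@S.T
    m=(np.hypot(Q[:,0],Q[:,1])<.03)
    for a,b in ((-.096,-.07),(-.07,-.045)):
        c=Q[m&(Q[:,2]>a)&(Q[:,2]<b)];s=least_squares(lambda x:np.hypot(c[:,0]-x[0],c[:,1]-x[1])-.018,[0,0],loss='soft_l1',f_scale=.002);print('axis',a,s.x)
for n,(a,b,c,e) in dict(s=(190,232,212,268),l=(143,163,173,220),jar=(235,178,265,228),mount=(255,288,275,310)).items():
    A=C0[b:e,a:c].reshape(-1,3);B=C[b:e,a:c].reshape(-1,3);print(n,np.median(A[A[:,2]>.01],0),np.median(B[B[:,2]>.01],0))
print(get_obs()['time'],get_obs()['ft_force']);hand_in()
```

```text
axis -0.096 [-0.0012 -0.0002]
axis -0.07 [-0.0013  0.0003]
axis -0.096 [-0.0013 -0.0003]
axis -0.07 [-0.0013  0.0002]
axis -0.096 [-0.0013 -0.0003]
axis -0.07 [-0.0012  0.0001]
s [ 0.6619 -0.1998  0.0398] [ 0.6616 -0.1998  0.04  ]
l [ 0.5739 -0.3662  0.0648] [ 0.5743 -0.366   0.0641]
jar [ 0.5134 -0.1628  0.0634] [ 0.5162 -0.1626  0.0684]
mount [ 0.6971 -0.0349  0.0192] [ 0.697  -0.0349  0.019 ]
23.9833 [ 0.0041 -0.8317  0.4269]
the job is handed in; nothing more can be done
```

The middle weight is hanging in the snap hook with the gate shut behind its ring, and the job was handed in at about 24 s of the 58 s allowed. No verdict is reported back.

I picked the weight up from above and set it down in a clear spot on the bench. I then took it again from the side with a tilted tool and pushed its ring in past the gate; the reaction was about 1.8 N. I lowered it into the bowl until the hook carried most of the load, released it and backed the arm off.

Last checks with the scene camera:
- **Hanging:** the weight's axis is about 1 mm from the hook seat, upright, and did not move over three pictures.
- **Gate:** it looked shut in the last close picture. Its angle was judged by eye, not measured.
- **Spindle:** the weight's underside sits where a travel of about 2.5 mm down would put it. I inferred this from the camera depth and did not read it from the dial.
- **Bystanders:** the small weight, the large weight and the specimen mount are within 1 mm of where they stood. The bottle's median reading shifted by about 3 mm horizontally and 5 mm in height. I put this down to the gripper hiding part of it in the picture, but did not confirm that.
- **Robot:** the wrist force was within its noise, so the arm was touching nothing.

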